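# Draw the spacer out of the centrifuge bucket with the T-bar extractor

## Robot

A 6-joint arm with a two-finger parallel gripper is mounted at the origin on the work surface. World frame = base frame: x ahead of the robot, y to its left, z up, the work surface at z = 0. Lengths are in m, angles in rad, forces in N, time in s.
With the tool pointing down it reaches from about 0.375 to 0.9 m from the base axis. Payload 3.1 kg.
Tool frame: the origin (TCP) lies midway between the tips of the shut fingers; the grasp point (between the pads) lies 19 mm behind it; x points along the fingers, y is the direction in which the jaws open and shut, and the axes are right-handed (so a half turn about x gives the same grasp; the last joint's range is limited). The gripper opens to 85 mm and grips with 20 to 120 N. Pads are 22 mm wide; open, the fingers measure 114 mm over their backs; the gripper's body (76 mm by 85 mm) begins 54 mm behind the grasp point. The pads swing forward as they close: fully open they stand 13 mm farther back than shut.
Start: joints at [1.044, 0.527, 1.433, -0, 1.181, -0.178], TCP at [0.213, 0.588, 0.205] pointing down, gripper open.
Joint ranges: [-3.08, 3.08], [-0.75, 2.2], [0.22, 2.44], [-1.43, 4.57], [0, 2.65], [-2.85, 2.85]. Speed limits (rad/s): [2.79, 2.79, 3.14, 3.14, 3.14, 3.14].

## Interface

Orientations are given as a unit quaternion [x, y, z, w].
In Python, from station import manip gives the robot as it stands.
- The arm moves only by the tool carry_out, never from a script. Its argument "commands" is a list that holds one entry, the list of rows, each a list of 7 numbers: the shift along the tool's x, y, z in units of 25 mm (1.0 is 25 mm), then the turn, a rotation vector about the tool's x, y, z in units of 5 degrees (1.0 is 5 degrees), then the finger opening in mm, from 0 to 85.4. A call has exactly 5 rows; each row is the pose to reach, as a shift and turn from the pose commanded when the call began, along the tool's axes at that moment; what a row does not reach only later rows make up. A row lasts 1/10 s, in which the tool goes at most 50 mm and 8.59 degrees, less where a joint would pass 70% of its speed; a pose out of reach is approached as far as the arm can. A call with a gripper value outside its range is refused whole. The fingers move at their own pace and stop on an object; "force" is the grip in N (left out, the last holds). Time passes only in rows, so rows that repeat a pose let the fingers close, or fill a call up. It gives the time, the measured TCP pose, the force and the opening at its end, in the units of the state.
- manip.sense(): the state, without advancing time (a new reading comes with each control period).
- manip.snapshot(name): name is "scene" or "top" or "wrist"; returns a dict with "image" (400x640x3 uint8, red, green, blue), "fx", "fy", "cx", "cy" (pixels), "rvec" (rotation vector, rad) and "tvec" (3), from world to camera coordinates, as OpenCV has them. Camera axes: x right, y down, z forward; pixel columns grow to the right and rows downward; lengths in m; the calibration is good to about 2 mm. A picture is of the moment at which its call begins. There is no depth.
- manip.sign_off(): hands the job in, once; it reports no verdict.
The state is a dict: "t": time; "q": joint angles; "qd": joint speeds; "tau": joint torques, N m; "tcp_pos": TCP position; "tool_rot": TCP orientation; "force": force on the tool from outside, world axes, zero at the start; "ft_torque": the same for the moment, N m; "finger_gap": opening from 0.0 (shut) to 1.0 (fully open).
Only numpy, scipy, OpenCV 4.12 (cv2) and the standard library are available. Lean on these libraries where they do the work, as an engineer would, in place of code of your own. Each camera call takes 0.05 s, during which the arm holds its last target.

## Task

A slotted blue spacer is still down at the bottom of the open centrifuge bucket. Take the orange-handled T-bar extractor from its stand, feel its bar gently into the cross slot of the spacer, turn it counterclockwise (seen from above) to lock, draw the spacer out and stand it upright in the white drying tray, set down and not dropped; then hang the extractor back in its stand by the collar. Touch the spacer only with the extractor, never force it, and leave everything else where it is.

Things in the scene. Friction and masses are not known exactly. Their poses are not given: they have to be found in the camera images.
- extractor: T-bar extractor, 164 mm long, 150 g, hanging upright in its stand. Origin at the centre of the underside of its foot, z up along the rod. Foot: flat steel crossbar 30 mm along x, 5 mm along y, 5 mm high. Round rod 7 mm diameter up to z 108, with a round shoulder 21 mm in diameter at z 13 to 18; steel collar 31 mm diameter, z 108 to 114; above it the orange grip.
- extractor_grip (a point): middle of the extractor's orange grip, on its axis, 139 mm above its origin: square, 20 x 20 mm, flats facing the extractor's x and y, from 25 mm below to 25 mm above this point
- extractor_stand: white plastic fork stand, fixed. Origin on the table under the centre of the fork. Two tines along x, from x -21 to +33 mm, 16 mm apart, open to -x, 10 mm thick, upper faces at z 128; a lip 3 mm high on each tine at x -21 to -18. Post at x 44 to 60 mm, as high as the tines; base plate x -30 to 70, y -55 to 55, 12 mm thick.
- fork (a point): centre of the fork at the height of the tines' upper faces. The hanging extractor's axis passes here, its rod between the tines, its collar's underside resting at this height. To take it out, raise it over the lips and draw it out towards the stand's -x; to hang it up, do the reverse and let it down until the collar rests.
- bucket: open centrifuge bucket, aluminium, fixed upright in a steel bench stand. Origin at the centre of its underside, z up. Height 115 mm, outside diameter 59 mm, bore 52 mm, inner floor at z 8, two dark ears outside near the rim. Its yaw means nothing.
- spacer: blue plastic spacer, round, 48.6 mm diameter, 32 mm high, about 105 g, at the start on the floor of the bucket's bore. Origin at the centre of its underside, z up. A steel plate (z 26 to 32) closes its top but for a cross slot; below it is a hollow, z 14 (floor) to z 26, in which the extractor's bar can turn. Its yaw does not tell where the slots point.
- slot (a point): centre of the cross slot at the upper face of the spacer's plate (spacer z 32): two slots at right angles, each 8.6 mm wide, 40 mm long. The plate turns stiffly in the cup (0.08 N m), so the slots' direction is random, not given by any yaw; it repeats every 90 degrees. The plate takes at most 30 N of push or pull.
- hollow (a point): centre of the spacer's hollow (z 20). Bar dropped in until the extractor's shoulder rests on the plate: bar's underside at spacer z 19, 2 mm of lift left under the plate. Then about 50 degrees counterclockwise from above takes it to a stop, locked; about 55 degrees clockwise takes it back to a stop in line with the slot, free. Turned further, it only drags the spacer round.
- tray: white plastic drying tray, fixed. Origin at the centre of its underside; 190 mm along x, 170 mm along y, rim 14 mm high, walls 4 mm, inner floor at z 4. Two spare spacers stand in its +x half (x about 55, y about +-38 mm); the -x half is free.
- spare_1: spare spacer standing in the tray, 48.6 mm diameter, 32 mm high, origin at the centre of its underside; leave it
- spare_2: spare spacer standing in the tray, like spare_1; leave it
- bucket_capped: second bucket in the same bench stand, closed with a blue screw cap (132 mm high in all, outside diameter 63 mm), fixed, origin at the centre of its underside; it may stand on either side of the open one, 110 mm away
- bucket_cap: blue screw cap of the open bucket lying on the table, 63 mm diameter, 25 mm high, origin at the centre of its underside; leave it
- marker: white and black marker pen lying on the table, 131 mm long, 13 mm thick, along its x; leave it
- amber_bottle: amber bottle at the back of the table, 52 mm diameter, 105 mm high, origin at the centre of its underside; leave it
- white_jar: white jar on the left front of the table, 68 mm diameter, 75 mm high, origin at the centre of its underside; leave it
Not all that is in view belongs to the job. There is more than one size of the extractor; the job needs the middle-sized.

How it is judged:
On the way, in this order (a step that is already met when the one before it is completed fails the run):
1. the spacer hangs on the extractor, wholly above the rim of the bucket (z of spacer in the frame of bucket above 0.116 m and contact force between extractor and spacer above 0.2 N), for 0.1 s.
2. the spacer stands upright on the floor of the drying tray, with the extractor drawn out of it (z of spacer in the frame of tray below 0.008 m and x of spacer in the frame of tray between -0.095 and 0.095 m and y of spacer in the frame of tray between -0.085 and 0.085 m and angle between spacer's own z axis and vertical below 0.1 rad and z of extractor in the frame of spacer above 0.036 m), for 0.2 s.
At the end, for the whole second after the job is handed in: The spacer stands upright (within 0.1 rad) and still on the floor of the drying tray, inside its rim; the extractor hangs upright (within 0.12 rad) and still in the fork, collar on the tines (height within 4 mm, axis within 14 mm of the fork's centre) (z of spacer in the frame of tray below 0.008 m and x of spacer in the frame of tray between -0.095 and 0.095 m and y of spacer in the frame of tray between -0.085 and 0.085 m and angle between spacer's own z axis and vertical below 0.1 rad and linear speed of each of spacer, extractor below 0.02 m/s and z of extractor in the frame of fork between -0.112 and -0.104 m and horizontal distance between extractor and fork below 0.014 m and angle between extractor's own z axis and vertical below 0.12 rad); the robot touches nothing.
It fails at once if the extractor presses or pulls the spacer with more than 30 N (contact force between extractor and spacer above 30 N).
It fails at once if the extractor is forced against the bucket with more than 30 N (contact force between extractor and bucket above 30 N).
It fails at once if the fingers or the arm touch the spacer (contact force between any of the fingers, the arm and spacer above 0.3 N).
It fails at once if the spacer is dropped (contact force between spacer and anything else below 0.01 N and linear speed of spacer above 0.5 m/s).
It fails at once if something else is shifted by more than 20 mm (spare spacers, cap, marker, bottle, jar) (distance of any of spare_1, spare_2, bucket_cap, marker, amber_bottle, white_jar from where it was at the start of the episode above 0.02 m).
It also fails if it takes over 72 s, if anything falls off the work surface, if the arm or the gripper's body presses on something with over 40 N, if the wrist force passes 120 N, or if a joint passes its speed limit or range.

## Working session

There is one attempt and no reset: what is moved stays moved. The work goes in short steps, Python scripts to look and compute and a tool call to move; the robot and the scene stay as the last step left them, time stands still between calls to the robot, and variables do not carry over. Pictures are saved under pics/ and viewed, and the job is handed in when it is done.

Besides the shell and the picture viewer there is one more tool, called as name(argument=value, ...), one argument or row to a line, values as JSON. carry_out: Moves the arm, as the interface text tells. Its arguments: {"type":"object","properties":{"commands":{"type":"array"},"force":{"type":"number"}},"required":["commands"]}

```bash
mkdir -p pics; ls
python3 - <<'E'
from station import manip
import cv2,numpy as np
s=manip.sense();print(s)
for n in ["scene","top","wrist"]:
    d=manip.snapshot(n);cv2.imwrite(f"pics/{n}0.png",d["image"][...,::-1])
    print(n,d["fx"],d["fy"],d["cx"],d["cy"],d["rvec"],d["tvec"])
    R=cv2.Rodrigues(np.array(d["rvec"]))[0];print(-R.T@np.array(d["tvec"]))
E
```

```text
pics
{'t': 0.0, 'q': array([ 1.04446905e+00,  5.28462260e-01,  1.43392030e+00,  3.93438119e-06,
        1.18139873e+00, -1.78506480e-01]), 'qd': array([ 0.00017612,  0.00055651, -0.00064541,  0.0022873 ,  0.00038165,
        0.00054406]), 'tau': array([ 7.39064162e-04, -4.42338717e+01, -1.78026634e+01, -2.50006462e-05,
        8.35172483e-03, -6.43607876e-06]), 'tcp_pos': array([0.21260729, 0.58689608, 0.20423036]), 'tool_rot': array([ 0.12162892,  0.69670833, -0.12308052,  0.69617174]), 'force': array([0.18108815, 0.75789048, 1.15505676]), 'ft_torque': array([-0.00179285, -0.03233367,  0.02173931]), 'finger_gap': 0.998458044806172}
scene 362.28845840862107 362.28845840862107 317.6439726592779 200.19176723026268 [ 1.46894214  2.12963486 -0.86720403] [ 0.17288554 -0.27484041  1.36539702]
[1.12386791 0.26169038 0.7988584 ]
top 424.53360096799634 424.53360096799634 319.3706661341306 196.62394682717402 [ 2.09824528 -2.13237678  0.21893075] [0.01340026 0.53814989 1.26922232]
[0.27054466 0.01035175 1.35181677]
wrist 351.81824880783137 351.81824880783137 317.71321501421005 198.76837029185407 [-2.34676534 -1.64699298 -0.26432086] [-0.62460503 -0.04074456  0.37951475]
[0.1367207  0.615272   0.37225102]
```

View pics/scene0.png

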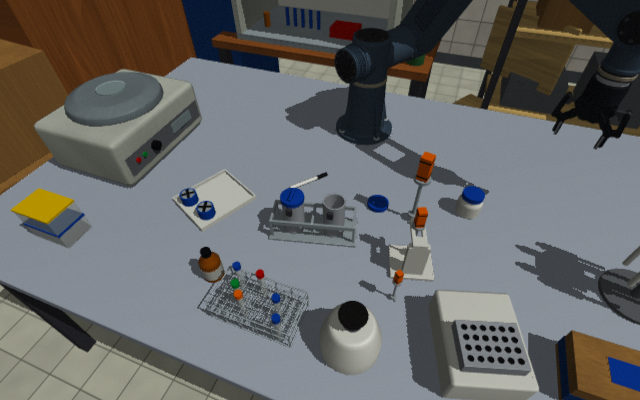

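View pics/top0.png

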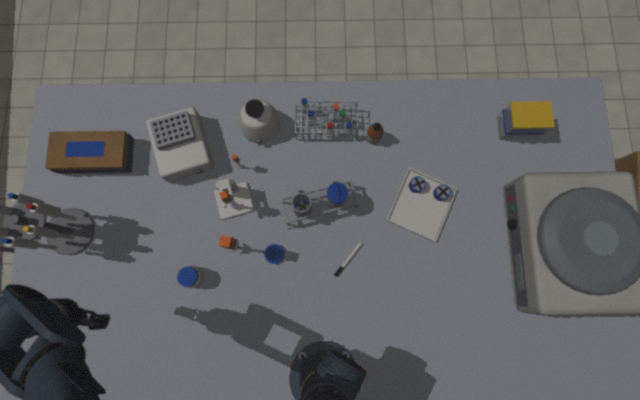

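View pics/wrist0.png

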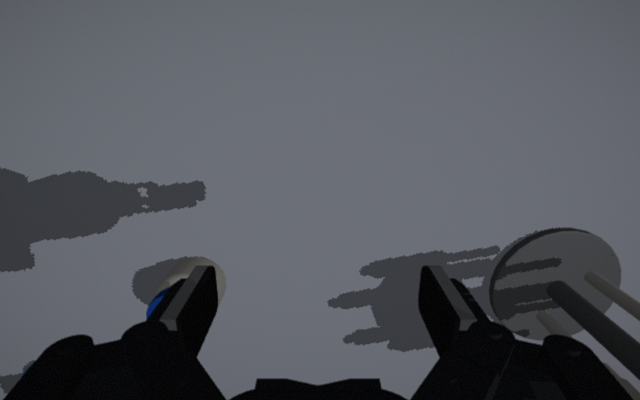

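The scene view shows three orange-handled extractors. The middle-sized one is at scene (420,217) / top (225,197), in the white stand. The open bucket is at top (302,204), the tray at (423,205), and the capped bucket at (337,193). Next I'll enlarge these regions.

```bash
cat > h.py <<'E'
import numpy as np,cv2
from scipy.spatial.transform import Rotation as Ro
from station import manip
def cam(d):
    R=cv2.Rodrigues(np.array(d["rvec"]))[0];return R,np.array(d["tvec"])
def ray(d,u,v):
    R,t=cam(d);c=-R.T@t
    w=R.T@np.array([(u-d["cx"])/d["fx"],(v-d["cy"])/d["fy"],1]);return c,w/np.linalg.norm(w)
def plane(d,u,v,z):
    c,w=ray(d,u,v);return c+w*(z-c[2])/w[2]
def tri(rs):
    A=np.zeros((3,3));b=np.zeros(3)
    for c,w in rs:
        P=np.eye(3)-np.outer(w,w);A+=P;b+=P@c
    x=np.linalg.solve(A,b);return x,[np.linalg.norm((np.eye(3)-np.outer(w,w))@(x-c)) for c,w in rs]
def proj(d,p):
    R,t=cam(d);q=R@np.array(p)+t;return q[0]/q[2]*d["fx"]+d["cx"],q[1]/q[2]*d["fy"]+d["cy"]
def snap(n,f,crop=None,k=1):
    d=manip.snapshot(n);im=d["image"][...,::-1].copy();d["bgr"]=im
    o=im if crop is None else im[crop[1]:crop[3],crop[0]:crop[2]]
    if k!=1:o=cv2.resize(o,None,fx=k,fy=k,interpolation=cv2.INTER_CUBIC)
    cv2.imwrite("pics/"+f,o);return d
def move_to(p,R):
    """shift/turn rows units from commanded pose approx = sensed pose"""
    s=manip.sense();R0=Ro.from_quat(s["tool_rot"])
    return R0.inv().apply(np.array(p)-s["tcp_pos"])/0.025,(R0.inv()*R).as_rotvec()*180/np.pi/5
E
python3 - <<'E'
from h import *
d=snap("top","t1.png",(200,140,360,260),5)
d=snap("top","t2.png",(370,150,480,250),7)
d=snap("scene","s1.png",(340,130,500,290),4)
E
```

```text
(no output)
```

View pics/t1.png

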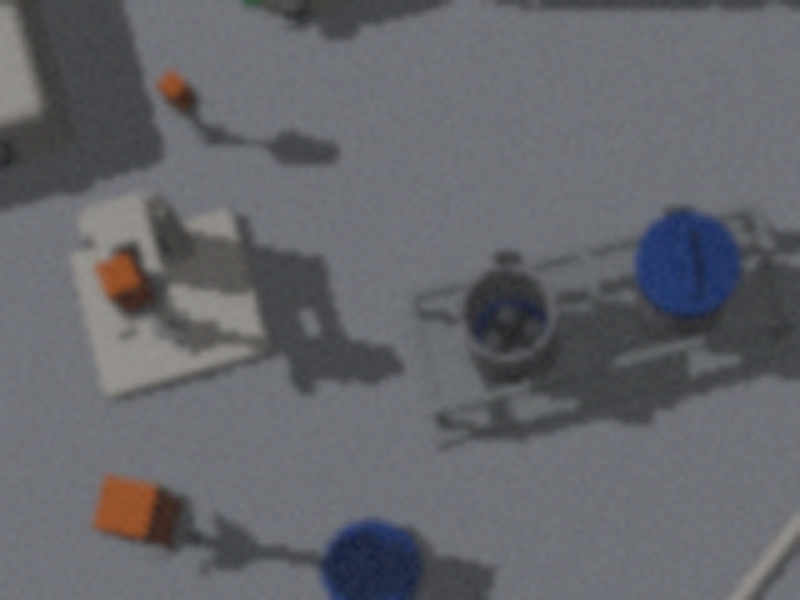

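View pics/t2.png

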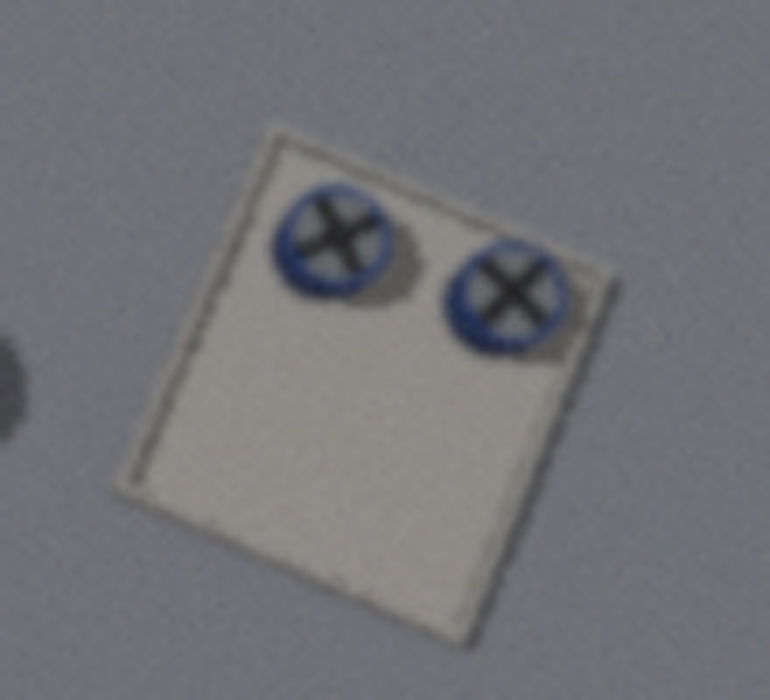

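View pics/s1.png

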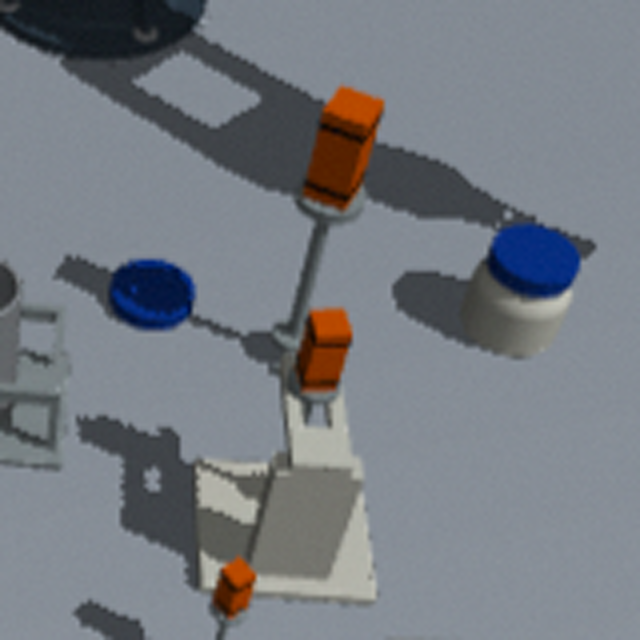

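Run:
```python
from h import *
t=manip.snapshot("top");s=manip.snapshot("scene")
print("grip top",tri([ray(t,223.6,194.4),ray(s,422,209.5)]))
print(plane(t,223.6,194.4,.184))
print("big",tri([ray(t,225.5,241),ray(s,429,155.5)]))
print("small",plane(t,234.5,157.5,.12))
# stand base corners at z=.012
for n,u,v in [("a",73,258),("b",107,396),("c",270,350),("d",233,210)]: print(n,plane(t,200+u/5,140+v/5,.012))
print("bucket rim",plane(t,200+508/5,140+318/5,.13), "cap",plane(t,200+688/5,140+265/5,.147))
for n,u,v in [("a",277,127),("b",117,490),("c",468,648),("d",617,280)]: print(n,plane(t,370+u/7,150+v/7,.014))
for n,u,v in [("sp1",335,240),("sp2",515,295)]: print(n,plane(t,370+u/7,150+v/7,.036))
```

```text
grip top (array([0.52244449, 0.2746675 , 0.18349136]), [np.float64(0.00017554928816583218), np.float64(0.00017554928816582028)])
[0.52235707 0.27437514 0.184     ]
big (array([0.38606921, 0.25677641, 0.23171586]), [np.float64(0.001864756773353642), np.float64(0.001864756773353595)])
small [0.64959775 0.25928732 0.12      ]
a [0.56915992 0.34258939 0.012     ]
b [0.47872053 0.31789705 0.012     ]
c [0.50680681 0.21447914 0.012     ]
d [0.59940631 0.23985916 0.012     ]
bucket rim [0.50278221 0.05741859 0.13      ] cap [ 0.5291899  -0.04797361  0.147     ]
a [ 0.63693943 -0.29135163  0.014     ]
b [ 0.46737744 -0.20849481  0.014     ]
c [ 0.3931393  -0.36289647  0.014     ]
d [ 0.56141171 -0.44388713  0.014     ]
sp1 [ 0.57730397 -0.30962828  0.036     ]
sp2 [ 0.55041286 -0.3896035   0.036     ]
```

```bash
cat >> h.py <<'E'
def down(psi):
    c,s=np.cos(psi),np.sin(psi)
    return Ro.from_matrix(np.array([[0,c,s],[0,s,-c],[-1,0,0]]))
def yaw(): 
    m=Ro.from_quat(manip.sense()["tool_rot"]).as_matrix();return np.degrees(np.arctan2(m[1,1],m[0,1]))
E
python3 - <<'E'
from h import *
print(yaw())
d=manip.snapshot("wrist");R,t=cam(d);s=manip.sense();T=Ro.from_quat(s["tool_rot"]).as_matrix()
print(T);print("cam pos in tool",T.T@(-R.T@t-s["tcp_pos"]));print("cam axes in tool cols",(T.T@R.T).round(3))
t=snap("top","t3.png",(210,180,250,215),16)
E
```

```text
70.07266283585184
[[-1.09312012e-04  3.40819747e-01  9.40128655e-01]
 [-1.81677941e-04  9.40128638e-01 -3.40819762e-01]
 [-9.99999978e-01 -2.08056333e-04 -4.08479233e-05]]
cam pos in tool [-0.16782956  0.00039234 -0.08107274]
cam axes in tool cols [[-0.001 -0.315  0.949]
 [ 1.     0.     0.001]
 [-0.001  0.949  0.315]]
```

View pics/t3.png

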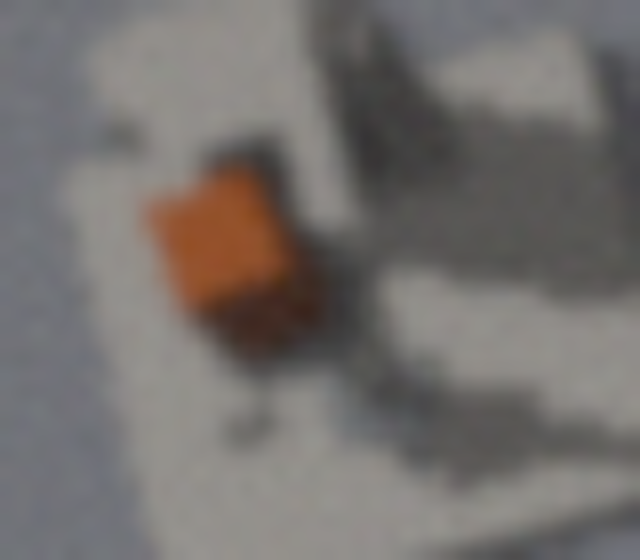

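Run:
```python
from h import *
print(move_to([.5224,.2746,.30],down(np.radians(23))))
```

```text
(array([-3.79263093, -7.55011024, 15.90317666]), array([ 9.41501106e+00, -3.11262035e-05,  1.04335273e-03]))
```

carry_out(
  commands=[
    [[-1.5,-0.3,0.5,0.5,0,0,85],[-2.8,-1.0,2.0,1.5,0,0,85],[-3.6,-1.8,3.7,3,0,0,85],[-3.8,-2.6,5.4,4,0,0,85],[-3.8,-3.4,7.1,5.0,0,0,85]],
  ],
)

```text
t: 1.0
tcp_pos: [0.3526, 0.4466, 0.3023]
tool_rot: [0.272, 0.652, -0.27, 0.654]
force: [1.0, -0.2, -0.5]
finger_gap: 0.994
```

carry_out(
  commands=[
    [[0,-1.4,1.0,1.2,0,0,85],[0,-2.8,2.0,2.4,0,0,85],[0,-4.2,3.0,3.6,0,0,85],[0,-5.5,4.0,4.4,0,0,85],[0,-6.3,5.0,4.4,0,0,85]],
  ],
)

```text
t: 1.5
tcp_pos: [0.3264, 0.2453, 0.3003]
tool_rot: [0.39, 0.59, -0.39, 0.59]
force: [0.4, -0.3, 0.6]
finger_gap: 0.995
```

Run:
```python
from h import *
s=manip.sense();print(s["t"],s["tcp_pos"],yaw(),s["q"])
print(move_to([.5224,.2746,.30],down(np.radians(23))))
```

```text
1.5 [0.32643076 0.24533022 0.300266  ] 23.0191489355178 [ 3.69407075e-01  1.03027284e-01  1.80120584e+00 -2.66440531e-04
  1.23818177e+00 -3.22658576e-02]
(array([4.71975458e-03, 7.67243239e+00, 1.98769569e+00]), array([0.00383086, 0.00258115, 0.00950998]))
```

carry_out(
  commands=[
    [[0,1.7,0.45,0,0,0,85],[0,3.4,0.9,0,0,0,85],[0,5.2,1.35,0,0,0,85],[0,7.0,1.8,0,0,0,85],[0,7.67,1.99,0,0,0,85]],
  ],
)

```text
t: 2.0
tcp_pos: [0.5285, 0.2769, 0.2999]
tool_rot: [0.391, 0.589, -0.39, 0.59]
force: [-1.3, 0.0, -1.1]
finger_gap: 0.998
```

Run:
```python
from h import *
d=snap("wrist","w1.png")
s=manip.sense();print(s["t"],s["tcp_pos"],yaw())
```

```text
2.05 [0.52980466 0.27684206 0.29967495] 22.96129611806186
```

View pics/w1.png

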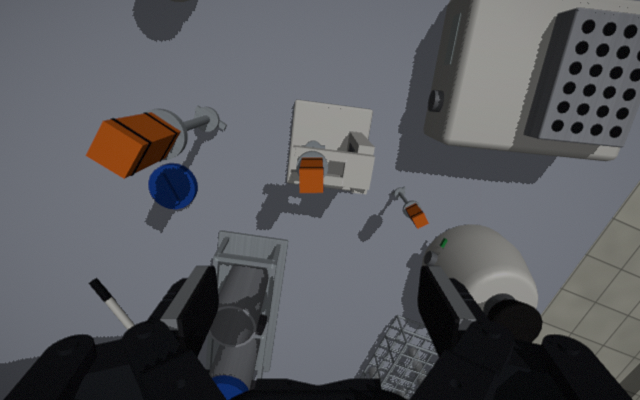

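Run:
```python
from h import *
d=snap("wrist","w2.png",(285,135,335,200),10)
print(plane(d,312,178,.184))
hsv=cv2.cvtColor(d["bgr"],cv2.COLOR_BGR2HSV)
m=cv2.inRange(hsv,(5,150,150),(20,255,255));m[:, :285]=0;m[:,335:]=0;m[:135]=0;m[200:]=0
c=max(cv2.findContours(m,cv2.RETR_EXTERNAL,cv2.CHAIN_APPROX_NONE)[0],key=cv2.contourArea)
r=cv2.minAreaRect(c);print(r);b=cv2.boxPoints(r)
print([plane(d,*p,.184)[:2].round(4) for p in b])
o=cv2.imread("pics/w2.png");p2=((b-np.array([285,135])+.5)*10).astype(int);cv2.polylines(o,[p2],True,(255,0,0),1);cv2.imwrite("pics/w2.png",o)
```

```text
[0.52402993 0.28038767 0.184     ]
((309.5, 180.5), (21.0, 21.0), 90.0)
[array([0.5115, 0.2825]), array([0.5275, 0.2893]), array([0.5346, 0.2726]), array([0.5183, 0.2657])]
```

View pics/w2.png

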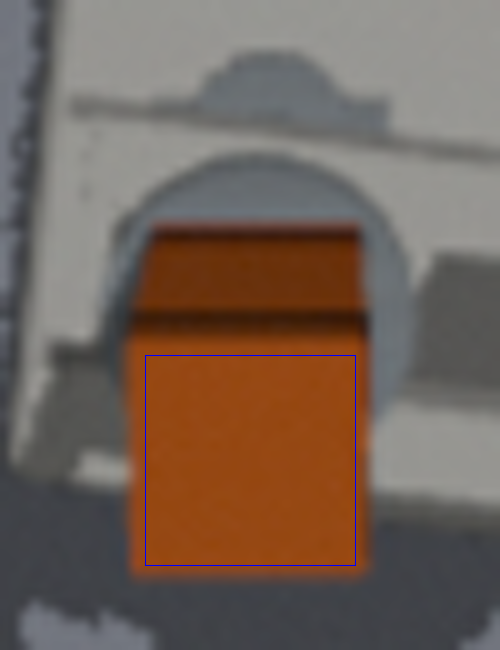

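Run:
```python
from h import *
t=manip.snapshot("top");s=manip.snapshot("scene");w=manip.snapshot("wrist")
print(tri([ray(t,223.6,194.4),ray(s,422,209.5),ray(w,310,180.5)]))
# bucket rim in wrist partially
st=manip.sense();print(st["t"],st["tcp_pos"],st["force"])
print(move_to([.5227,.276,.148],down(np.radians(23))))
```

```text
(array([0.51970992, 0.27538018, 0.18088971]), [np.float64(0.003273742364959457), np.float64(0.0004938240901012976), np.float64(0.0034196731359026145)])
2.25 [0.52271113 0.27658511 0.29996627] [-0.03584286  0.23130621 -0.33072647]
(array([6.07865119e+00, 1.17284199e-03, 2.32860239e-02]), array([ 0.0170022 , -0.00362369,  0.02028553]))
```

Run:
```python
from h import *
d=snap("wrist","w3.png",(280,130,360,200),8)
```

```text
(no output)
```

View pics/w3.png

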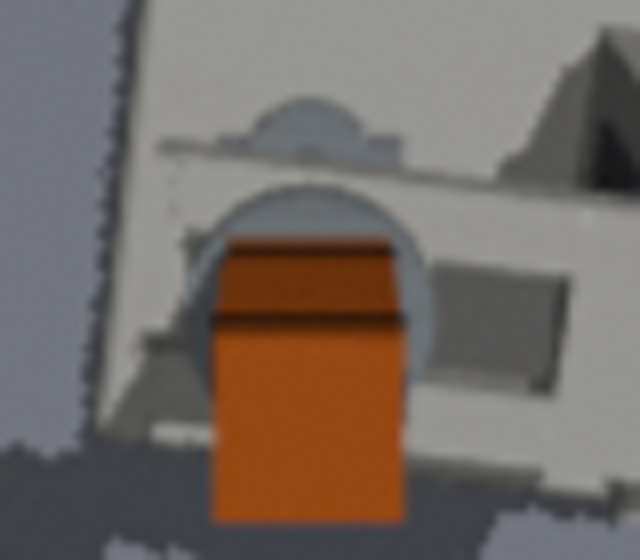

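Run:
```python
from h import *
t=manip.snapshot("top");s=manip.snapshot("scene");w=manip.snapshot("wrist")
print(tri([ray(t,223.6,194.4),ray(s,422,209.5),ray(w,318.5,182.9)]))
print(tri([ray(s,422,209.5),ray(w,318.5,182.9)]))
print(plane(w,318.5,182.9,.184),plane(t,223.6,194.4,.184))
# collar/tine plane
print("shot", [plane(w,280+u/8,130+v/8,.128) for u,v in [(430,265),(570,275),(550,395),(420,385)]])
```

```text
(array([0.52274571, 0.27577305, 0.18250746]), [np.float64(0.0010345119899915199), np.float64(0.0013253881801875737), np.float64(0.002102085446171259)])
(array([0.52295369, 0.27638404, 0.1833132 ]), [np.float64(0.0016385026525446837), np.float64(0.0016385026525447103)])
[0.52323268 0.27820246 0.184     ] [0.52235707 0.27437514 0.184     ]
shot [array([0.53543794, 0.28827227, 0.128     ]), array([0.55184159, 0.29391575, 0.128     ]), array([0.55598705, 0.27902074, 0.128     ]), array([0.54050094, 0.27380797, 0.128     ])]
```

carry_out(
  commands=[
    [[1.5,0,0,0,0,0,85],[3.0,0,0.02,0,0,0,85],[4.6,0,0.02,0,0,0,85],[5.8,0,0.02,0,0,0,85],[6.2,0,0.02,0,0,0,85]],
  ],
)

```text
t: 2.95
tcp_pos: [0.5214, 0.2756, 0.1423]
tool_rot: [0.388, 0.591, -0.392, 0.588]
force: [-0.5, -0.2, -0.9]
finger_gap: 0.997
```

carry_out(
  commands=[
    [[0,0,0,0,0,0,60],[0,0,0,0,0,0,40],[0,0,0,0,0,0,30],[0,0,0,0,0,0,22],[0,0,0,0,0,0,15]],
  ],
  force=60,
)

```text
t: 3.45
tcp_pos: [0.5247, 0.2764, 0.1469]
tool_rot: [0.39, 0.589, -0.389, 0.59]
force: [-1.7, -0.3, 4.5]
finger_gap: 0.214
```

carry_out(
  commands=[
    [[0,0,0,0,0,0,10],[0,0,0,0,0,0,8],[0,0,0,0,0,0,8],[0,0,0,0,0,0,8],[0,0,0,0,0,0,8]],
  ],
)

```text
t: 3.95
tcp_pos: [0.5247, 0.2764, 0.1469]
tool_rot: [0.39, 0.589, -0.389, 0.59]
force: [-1.6, -0.7, 6.4]
finger_gap: 0.216
```

Run:
```python
from h import *
d=snap("wrist","w4.png")
s=manip.sense();print(s,yaw())
```

```text
{'t': 4.0, 'q': array([ 2.96604561e-01,  5.55441334e-01,  1.57314939e+00, -1.11717107e-04,
        1.01124148e+00, -1.06092085e-01]), 'qd': array([-0.00017342, -0.00097554, -0.0004222 , -0.00084034, -0.0004883 ,
       -0.0003268 ]), 'tau': array([-7.76038505e-02, -3.95225501e+01, -1.46133327e+01,  3.78470134e-02,
       -5.26133347e-01, -3.87174558e-03]), 'tcp_pos': array([0.52469282, 0.27639274, 0.14686676]), 'tool_rot': array([ 0.39034465,  0.58948344, -0.38942734,  0.59032761]), 'force': array([-2.18636828, -0.41148423,  5.75402985]), 'ft_torque': array([-0.14660583,  0.34128568,  0.04453409]), 'finger_gap': 0.21464551284725714} 23.07622515104635
```

View pics/w4.png

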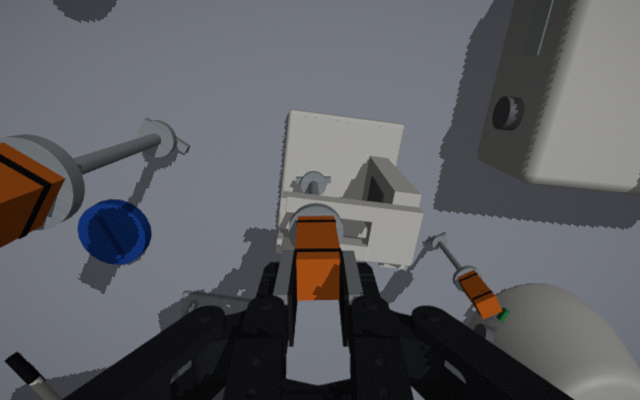

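carry_out(
  commands=[
    [[-0.15,0,0,0,0,0,8],[-0.3,0,0,0,0,0,8],[-0.45,0,0,0,0,0,8],[-0.45,0,0,0,0,0,8],[-0.45,0,0,0,0,0,8]],
  ],
)

```text
t: 4.5
tcp_pos: [0.5243, 0.2763, 0.1564]
tool_rot: [0.39, 0.59, -0.39, 0.59]
force: [-0.0, 0.3, -1.8]
finger_gap: 0.213
```

Run:
```python
from h import *
d=snap("wrist","w5.png",(220,100,440,300),3.5)
s=manip.sense();print(s["tcp_pos"],s["force"],s["ft_torque"],s["finger_gap"],yaw())
```

```text
[0.52413218 0.27624337 0.15629566] [-0.0972036  0.2969216 -2.2791334] [-0.00635563  0.01780383  0.06749132] 0.21620591037312784 23.072621169922108
```

View pics/w5.png

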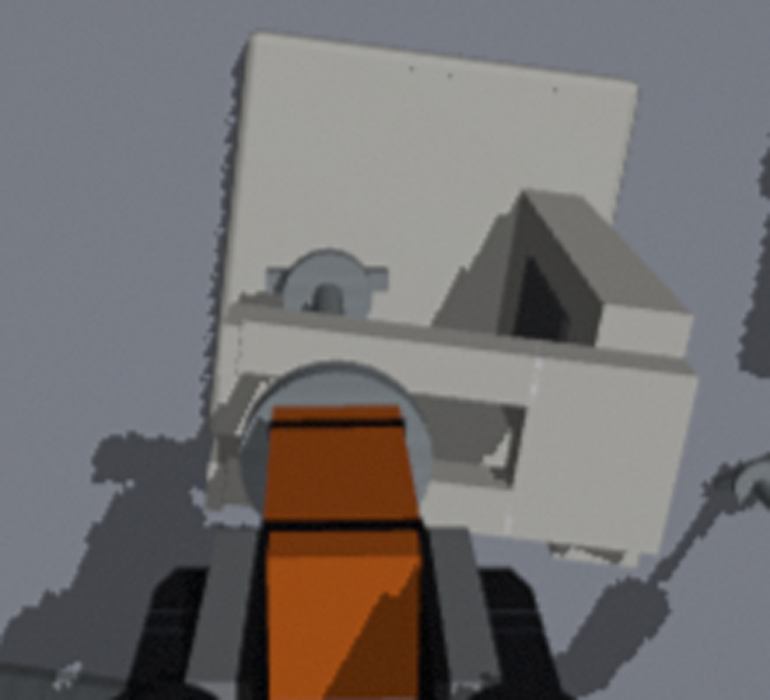

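carry_out(
  commands=[
    [[0,-0.3,-0.04,0,0,0,8],[0,-0.75,-0.1,0,0,0,8],[0,-1.2,-0.16,0,0,0,8],[0,-1.65,-0.22,0,0,0,8],[0,-2.0,-0.27,0,0,0,8]],
  ],
)

```text
t: 5.05
tcp_pos: [0.4738, 0.2625, 0.1565]
tool_rot: [0.39, 0.59, -0.39, 0.59]
force: [-1.5, 0.1, -1.0]
finger_gap: 0.216
```

Run:
```python
from h import *
d=snap("wrist","w6.png",(220,100,440,300),3.5)
s=manip.sense();print(s["tcp_pos"],s["force"],s["ft_torque"],s["finger_gap"],yaw())
```

```text
[0.47215993 0.26214469 0.15633804] [-2.16689509 -0.82304623 -2.07923498] [-0.02549279  0.13040439 -0.02102674] 0.20810296207658904 23.09955843350736
```

View pics/w6.png

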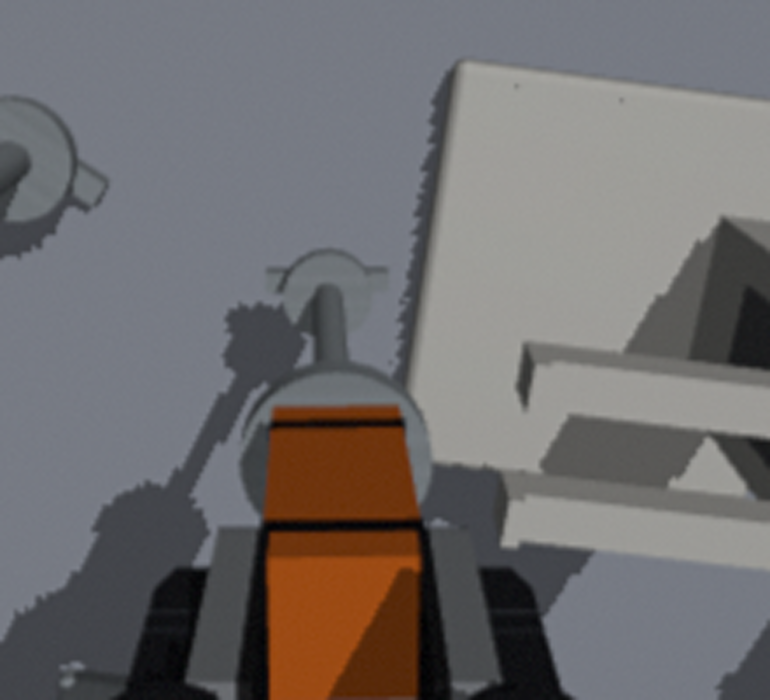

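carry_out(
  commands=[
    [[-1.0,0,0,0,0,0,8],[-2.5,0,0,0,0,0,8],[-4.2,0,0,0,0,0,8],[-5.7,0,0,0,0,0,8],[-6.3,0,0,0,0,0,8]],
  ],
)

```text
t: 5.6
tcp_pos: [0.4776, 0.2636, 0.3186]
tool_rot: [0.392, 0.588, -0.387, 0.592]
force: [0.1, -0.1, -1.5]
finger_gap: 0.209
```

Run:
```python
from h import *
s=manip.sense();print(s["tcp_pos"],s["force"],s["ft_torque"],s["finger_gap"],yaw())
print(move_to([.5345,-.0175,.31],down(np.radians(23))))
```

```text
[0.47755574 0.2636163  0.31856095] [ 0.13000688 -0.05084961 -1.54376641] [-0.02140782 -0.02842809  0.02402748] 0.20913721486443365 23.079173904420394
(array([ 0.33180339, -2.31532567, 11.23729841]), array([ 0.01579413,  0.00936797, -0.09849813]))
```

carry_out(
  commands=[
    [[0,-0.2,1.0,0,0,0,8],[0,-0.5,2.5,0,0,0,8],[0,-0.9,4.2,0,0,0,8],[0,-1.2,5.9,0,0,0,8],[0,-1.6,7.6,0,0,0,8]],
  ],
)

```text
t: 6.1
tcp_pos: [0.5134, 0.071, 0.3141]
tool_rot: [0.39, 0.59, -0.39, 0.59]
force: [1.6, 0.3, -1.8]
finger_gap: 0.208
```

carry_out(
  commands=[
    [[0.05,-0.3,1.4,0,0,0,8],[0.1,-0.6,2.8,0,0,0,8],[0.2,-0.7,3.5,0,0,0,8],[0.2,-0.7,3.6,0,0,0,8],[0.2,-0.7,3.6,0,0,0,8]],
  ],
)

```text
t: 6.6
tcp_pos: [0.5322, -0.0171, 0.3088]
tool_rot: [0.39, 0.59, -0.39, 0.589]
force: [0.2, 0.3, -1.5]
finger_gap: 0.213
```

Run:
```python
from h import *
d=snap("wrist","w7.png")
s=manip.sense();print(s["t"],s["tcp_pos"],s["force"],s["ft_torque"],s["finger_gap"],yaw(),s["qd"].round(3))
cv2.imwrite("pics/w7c.png",cv2.resize(d["bgr"][20:180,240:400],None,fx=3.7,fy=3.7,interpolation=cv2.INTER_CUBIC))
```

```text
6.65 [ 0.53204824 -0.0164181   0.30892467] [-0.34876458  0.16244207 -1.19487872] [-0.01009174  0.03910377 -0.002727  ] 0.2127999678754462 23.08202800516505 [ 0.018 -0.006  0.002 -0.003 -0.001 -0.002]
```

View pics/w7.png

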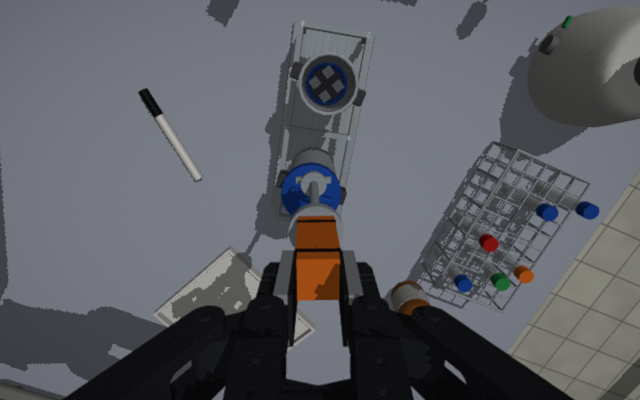

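View pics/w7c.png

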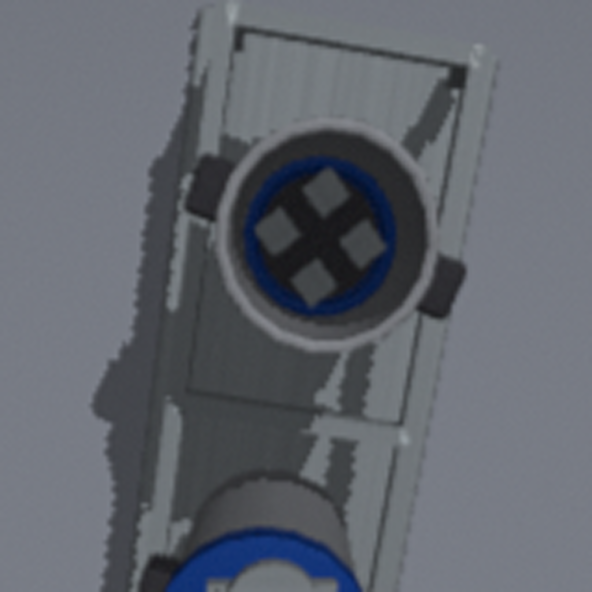

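The wrist view shows straight down into the bucket. The cross slot is at about (327,84), with four light plate squares around it; the rim is centred at about (328,84).

```bash
cat >> h.py <<'E'
def slots(d,z,u0,v0,r=22):
    g=cv2.cvtColor(d["bgr"],cv2.COLOR_BGR2GRAY)
    x,y=int(u0-r),int(v0-r);k=8
    o=cv2.resize(d["bgr"][y:y+2*r,x:x+2*r],None,fx=k,fy=k,interpolation=cv2.INTER_CUBIC)
    hsv=cv2.cvtColor(o,cv2.COLOR_BGR2HSV);m=((hsv[...,1]<70)&(hsv[...,2]>85)).astype(np.uint8)
    yy,xx=np.mgrid[:m.shape[0],:m.shape[1]]
    m[(xx-r*k)**2+(yy-r*k)**2>(17*k)**2]=0
    cs=[c for c in cv2.findContours(m,cv2.RETR_EXTERNAL,cv2.CHAIN_APPROX_NONE)[0] if 1500<cv2.contourArea(c)<9000]
    P=[];
    for c in cs:
        M=cv2.moments(c);u=M["m10"]/M["m00"]/k+x-.44;v=M["m01"]/M["m00"]/k+y-.44
        p=plane(d,u,v,z)[:2];a=cv2.minAreaRect(c);P.append(p);print((round(u,2),round(v,2)),p.round(4),cv2.contourArea(c),a[2])
    return np.array(P)
E
python3 - <<'E'
from h import *
w=manip.snapshot("wrist");w["bgr"]=w["image"][...,::-1].copy()
for z in(.05,):
    P=slots(w,z,326.5,84);c=P.mean(0);print("c",c)
    a=np.angle(np.exp(4j*np.arctan2(*(P-c).T[::-1])).mean())/4;print("squares ang mod 90",np.degrees(a),"slot ang",np.degrees(a)+45, "r",np.linalg.norm(P-c,axis=1))
# rim
g=cv2.GaussianBlur(cv2.cvtColor(w["bgr"],cv2.COLOR_BGR2GRAY),(3,3),0)
k=4;o=cv2.resize(g[45:125,285:370],None,fx=k,fy=k,interpolation=cv2.INTER_CUBIC)
e=(o>125).astype(np.uint8)*255
cv2.imwrite("pics/rim.png",np.hstack([o,e]))
t=manip.snapshot("top");s=manip.snapshot("scene");
cv2.imwrite("pics/rim2.png",np.hstack([cv2.resize(t["image"][180:230,280:330,::-1],None,fx=7,fy=7,interpolation=cv2.INTER_CUBIC),cv2.resize(s["image"][180:230,310:360,::-1],None,fx=7,fy=7,interpolation=cv2.INTER_CUBIC)]))
E
```

```text
c nan<stdin>:4: RuntimeWarning: Mean of empty slice.
  ret = ret.dtype.type(ret / rcount)
Traceback (most recent call last):
TypeError: arctan2() takes from 2 to 3 positional arguments but 0 were given
```

```bash
sed -i 's/hsv\[...,2\]>85/hsv[...,2]>62/; s/(17\*k)/(16*k)/' h.py
python3 - <<'E'
from h import *
w=manip.snapshot("wrist");w["bgr"]=w["image"][...,::-1].copy()
print(manip.sense()["tcp_pos"])
print(cv2.cvtColor(w["bgr"][84:85,305:350],cv2.COLOR_BGR2HSV)[0,:,1:].tolist())
for z in(.05,):
    P=slots(w,z,326.5,84)
    if len(P): 
        c=P.mean(0);print("c",c);v=P-c
        a=np.angle(np.exp(4j*np.arctan2(v[:,1],v[:,0])).mean())/4;print("squares ang mod 90",np.degrees(a),"slot ang",np.degrees(a)+45, "r",np.linalg.norm(v,axis=1))
g=cv2.GaussianBlur(cv2.cvtColor(w["bgr"],cv2.COLOR_BGR2GRAY),(3,3),0)
k=4;o=cv2.resize(g[45:125,285:370],None,fx=k,fy=k,interpolation=cv2.INTER_CUBIC)
e=(o>125).astype(np.uint8)*255
cv2.imwrite("pics/rim.png",np.hstack([o,e]))
t=manip.snapshot("top");s=manip.snapshot("scene");
cv2.imwrite("pics/rim2.png",np.hstack([cv2.resize(t["image"][180:230,280:330,::-1],None,fx=7,fy=7,interpolation=cv2.INTER_CUBIC),cv2.resize(s["image"][180:230,310:360,::-1],None,fx=7,fy=7,interpolation=cv2.INTER_CUBIC)]))
E
```

```text
[ 0.532051   -0.01590736  0.30909368]
[[102, 50], [194, 63], [235, 64], [185, 58], [74, 62], [29, 71], [21, 72], [21, 73], [22, 71], [22, 70], [22, 71], [18, 71], [21, 72], [21, 73], [21, 74], [23, 56], [22, 35], [19, 27], [19, 27], [27, 28], [39, 26], [9, 27], [17, 30], [18, 29], [18, 28], [25, 31], [26, 29], [26, 39], [28, 55], [23, 68], [18, 71], [25, 72], [18, 71], [22, 70], [18, 69], [18, 71], [27, 67], [109, 56], [206, 47], [213, 61], [231, 64], [184, 61], [53, 48], [6, 44], [17, 46]]
(324.36, 96.02) [0.5135 0.0481] 3777.5 55.40770721435547
(337.12, 86.32) [0.5228 0.0637] 4485.0 52.4314079284668
(314.37, 83.08) [0.4972 0.0567] 4662.0 53.13010025024414
(327.56, 72.59) [0.5066 0.0731] 4784.5 51.51980209350586
c [0.51001786 0.06038588]
squares ang mod 90 15.433858537636375 slot ang 60.433858537636375 r [0.01281239 0.01318296 0.01335147 0.01314449]
```

View pics/rim.png

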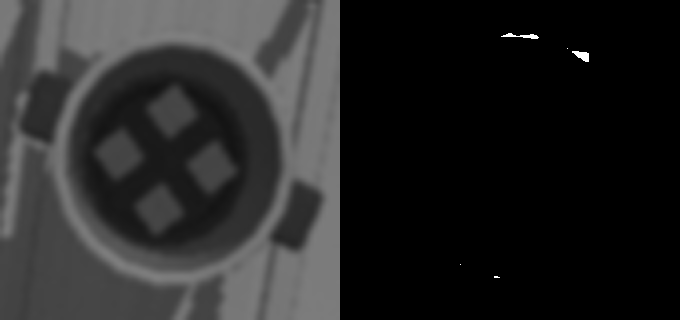

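View pics/rim2.png

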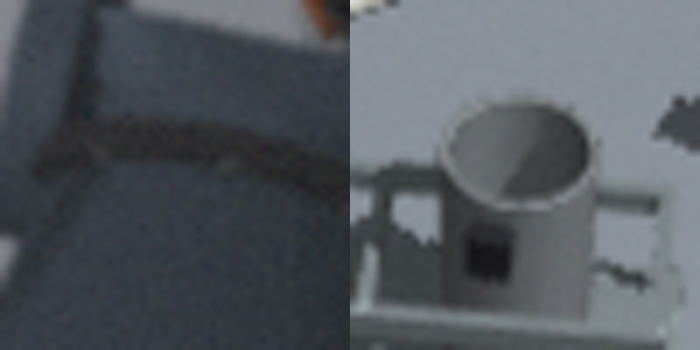

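Run:
```python
from h import *
w=manip.snapshot("wrist");t=manip.snapshot("top");s=manip.snapshot("scene")
print("rim",tri([ray(w,328.4,85),ray(s,334,201.9)]),tri([ray(w,328.4,85),ray(t,200+508/5,140+312/5)]),plane(w,328.4,85,.126))
print("slot",tri([ray(w,325.85,84.5),ray(t,302.1,205)]))
# extractor: foot/shoulder centre in wrist and grip
wv=snap("wrist","w8.png",(280,150,360,310),3.7)
print(manip.sense()["tcp_pos"])
cv2.imwrite("pics/s8.png",cv2.resize(s["image"][100:260,240:400,::-1],None,fx=3.7,fy=3.7,interpolation=cv2.INTER_CUBIC))
```

```text
rim (array([0.51124887, 0.06011825, 0.11887424]), [np.float64(0.0005791009849111106), np.float64(0.0005791009849110459)]) (array([0.51185527, 0.05964965, 0.1003506 ]), [np.float64(0.0011404031970773758), np.float64(0.0011404031970773634)]) [0.51085525 0.06063123 0.126     ]
slot (array([0.5100096 , 0.05931198, 0.06771082]), [np.float64(0.0010184316222963626), np.float64(0.0010184316222963516)])
[ 0.53238157 -0.01664075  0.30908991]
```

View pics/w8.png

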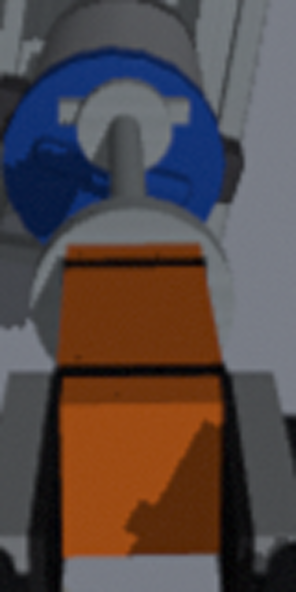

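View pics/s8.png

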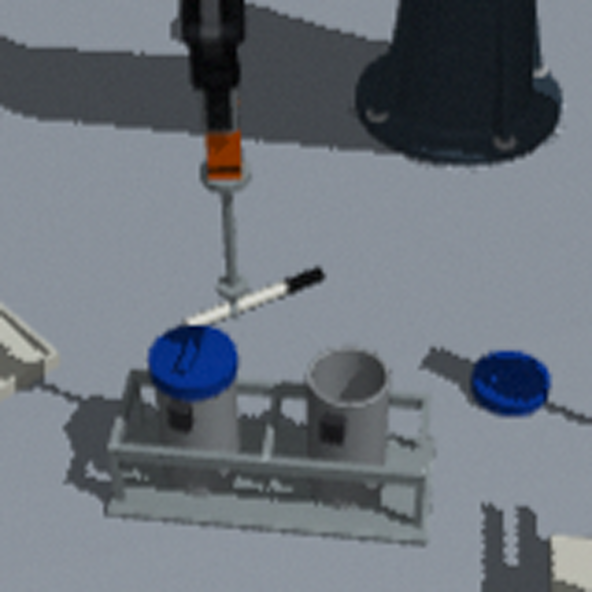

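Run:
```python
from h import *
w=manip.snapshot("wrist");s=manip.snapshot("scene");st=manip.sense();p=st["tcp_pos"];print(p)
R=Ro.from_quat(st["tool_rot"])
q=tri([ray(w,313.2,183.8),ray(s,302.7,177)]);print("shoulder",q,R.inv().apply(q[0]-p))
q=plane(w,313.2,183.8,p[2]-.127+.018);print(q,R.inv().apply(q-p))
for z in (.164-.127,): q=plane(w,280+141.5/3.7,150+480/3.7,p[2]+z);print("griptop",R.inv().apply(q-p))
# expected pixel if axis through TCP x, vertical
for e in (.127,.129):
  print([tuple(np.round(proj(w,R.apply([e-h,0,0])+p),1)) for h in (0.018,.114,.164)])
```

```text
[ 0.5324222  -0.01692602  0.30903171]
shoulder (array([ 0.52876879, -0.0168661 ,  0.19665283]), [np.float64(0.00027202228638664646), np.float64(0.0002720222863866355)]) [ 0.11237852 -0.00334499 -0.00149807]
[ 0.52837533 -0.01568743  0.20003171] [ 0.10899954 -0.00324415 -0.00273632]
griptop [-0.03700013  0.00056742 -0.00200971]
[(np.float64(317.2), np.float64(187.0)), (np.float64(317.0), np.float64(235.4)), (np.float64(316.9), np.float64(283.9))]
[(np.float64(317.2), np.float64(186.3)), (np.float64(317.0), np.float64(233.9)), (np.float64(316.9), np.float64(281.3))]
```

Run:
```python
from h import *
# w3 image: rebuild camera at that pose from tool-frame extrinsics
w=manip.snapshot("wrist");st=manip.sense();R,t=cam(w);T=Ro.from_quat(st["tool_rot"]).as_matrix()
C=T.T@(-R.T@t-st["tcp_pos"]);A=T.T@R.T
T3=down(np.radians(23.0)).as_matrix();p3=np.array([.5227,.2766,.3]);R3=(T3@A).T;t3=-R3@(p3+T3@C)
d=dict(w);d["rvec"]=cv2.Rodrigues(R3)[0].ravel();d["tvec"]=t3
im=cv2.imread("pics/w3.png")
a=plane(d,318.5,182.9,.184);b=plane(d,280+308/8,130+148/8,.038)
print(a,b,T3.T@(b-a))
```

```text
[0.52313549 0.27825302 0.184     ] [0.52244467 0.28091665 0.038     ] [ 0.146       0.00040486 -0.00272181]
```

Run:
```python
import cv2
a=cv2.imread("pics/w3.png")[60:200,150:480];cv2.imwrite("pics/w3b.png",cv2.resize(a,None,fx=2.3,fy=2.3))
```

```text
(no output)
```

View pics/w3b.png

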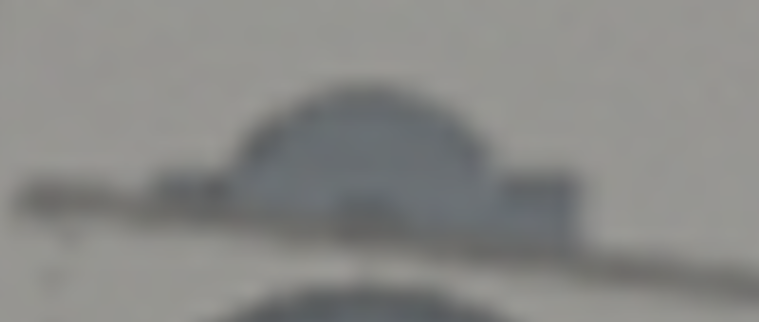

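```bash
cat >> h.py <<'E'
TILT=np.radians(1.5); FOOT=np.array([.127,-.0033,-.002])
def goal(foot,psi_deg):
    R=down(np.radians(psi_deg))*Ro.from_euler('z',TILT)
    p=np.array(foot)-R.apply(FOOT)
    a,b=move_to(p,R);print("TCP",p.round(4),"shift",a.round(2),"turn",b.round(2));return p,R
def foot():
    s=manip.sense();return s["tcp_pos"]+Ro.from_quat(s["tool_rot"]).apply(FOOT)
E
python3 - <<'E'
from h import *
print(foot());goal([.5105,.060,.18],-29.5)
E
```

```text
[ 0.52863395 -0.0164774   0.18199169]
TCP [0.5095 0.0583 0.307 ] shift [ 0.08  0.34 -3.13] turn [10.52 -0.14  0.28]
```

carry_out(
  commands=[
    [[0,0.1,-0.6,1.5,0,0.05,8],[0,0.2,-1.3,3.0,-0.03,0.1,8],[0,0.2,-2.0,4.5,-0.06,0.15,8],[0.05,0.3,-2.6,6.0,-0.1,0.2,8],[0.08,0.34,-3.13,7.5,-0.12,0.25,8]],
  ],
)

```text
t: 7.7
tcp_pos: [0.5093, 0.0588, 0.307]
tool_rot: [0.564, 0.425, -0.556, 0.439]
force: [-0.1, -0.6, -1.7]
finger_gap: 0.217
```

Run:
```python
from h import *
print(foot());goal([.5105,.060,.18],-29.5)
```

```text
[0.50947799 0.06049336 0.17991195]
TCP [0.5095 0.0583 0.307 ] shift [-0.    0.01  0.02] turn [ 2.95 -0.04  0.02]
```

carry_out(
  commands=[
    [[0,0,0,1.2,-0.02,0.02,8],[0,0,0,2.4,-0.03,0.02,8],[0,0,0,3.0,-0.04,0.02,8],[0,0,0,3.0,-0.04,0.02,8],[0,0,0,3.0,-0.04,0.02,8]],
  ],
)

```text
t: 8.2
tcp_pos: [0.5096, 0.0581, 0.307]
tool_rot: [0.615, 0.349, -0.606, 0.365]
force: [0.5, 0.1, -1.6]
finger_gap: 0.214
```

Run:
```python
from h import *
print(manip.sense()["t"],foot(),yaw());goal([.5105,.060,.15],-29.5)
w=snap("wrist","w9.png",(240,100,400,320),3)
s=snap("scene","s9.png",(280,100,380,260),4)
t=snap("top","t9.png",(270,170,340,240),5)
```

```text
8.2 [0.51055754 0.05984911 0.17992479] -29.364990633317486
TCP [0.5095 0.0583 0.277 ] shift [ 1.2  -0.04 -0.  ] turn [ 0.03 -0.    0.01]
```

View pics/w9.png

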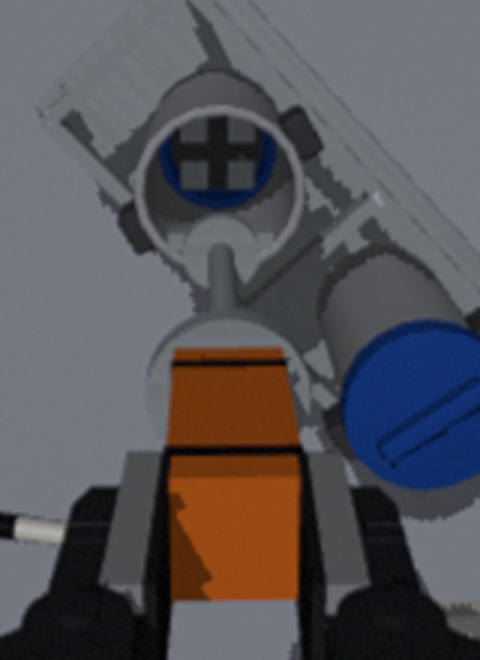

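View pics/s9.png

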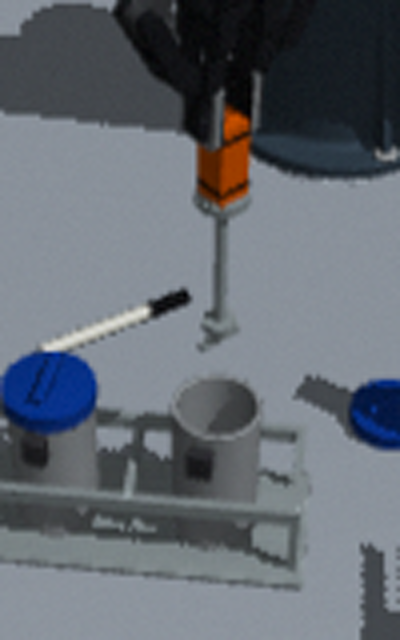

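Run:
```python
from h import *
w=manip.snapshot("wrist");s=manip.snapshot("scene");st=manip.sense();p=st["tcp_pos"];R=Ro.from_quat(st["tool_rot"])
f=foot();print("foot model",f)
a=plane(w,313,151,.047);print("slot",a, "in tool",R.inv().apply(a-f))
b=plane(w,314,184.7,f[2]+.018);print("shoulder",b,R.inv().apply(b-f))
print("tri shoulder",tri([ray(w,314,184.7),ray(s,280+219/4,100+325/4)]))
print("rim wrist",plane(w,240+218.5/3,100+198/3,.122), "tri",tri([ray(w,240+218.5/3,100+198/3),ray(s,280+217/4,100+407/4)]))
print(plane(s,280+217/4,100+407/4,.122), plane(s,280+219/4,100+325/4,f[2]+.018))
```

```text
foot model [0.51057475 0.05981653 0.17990557]
slot [0.51093984 0.05889563 0.047     ] in tool [ 0.13288146 -0.0026412   0.00064246]
shoulder [0.51010424 0.05977345 0.19790557] [-1.80040855e-02  7.34613041e-05  2.65979442e-04]
tri shoulder (array([0.50905551, 0.05854425, 0.19001338]), [np.float64(0.000779271791505482), np.float64(0.0007792717915055133)])
rim wrist [0.50919326 0.05815789 0.122     ] tri (array([0.50853219, 0.05815931, 0.11654948]), [np.float64(0.0011108055809530275), np.float64(0.001110805580952993)])
[0.51351553 0.06092237 0.122     ] [0.517147   0.0619828  0.19790557]
```

Run:
```python
from h import *
goal([.5104,.059,.09],-29.5)
```

```text
TCP [0.5094 0.0573 0.217 ] shift [ 3.6  -0.09  0.03] turn [ 0.02 -0.    0.01]
```

carry_out(
  commands=[
    [[0.7,-0.04,0.03,0,0,0,8],[1.5,-0.04,0.03,0,0,0,8],[2.4,-0.06,0.03,0,0,0,8],[3.2,-0.08,0.03,0,0,0,8],[3.6,-0.09,0.03,0,0,0,8]],
  ],
)

```text
t: 8.95
tcp_pos: [0.5082, 0.0574, 0.2153]
tool_rot: [0.614, 0.349, -0.607, 0.364]
force: [0.1, -0.6, -1.5]
finger_gap: 0.215
```

Run:
```python
from h import *
w=snap("wrist","w10.png",(240,60,400,320),2.5)
s=manip.sense();print(s["t"],foot(),yaw(),s["tcp_pos"],s["force"],s["ft_torque"])
```

```text
9.0 [0.50810723 0.05929185 0.08739131] -29.432476520392207 [0.50774634 0.05746135 0.21443622] [-0.32594407 -0.05153987 -2.37857596] [ 0.0294261   0.03418576 -0.01255444]
```

View pics/w10.png

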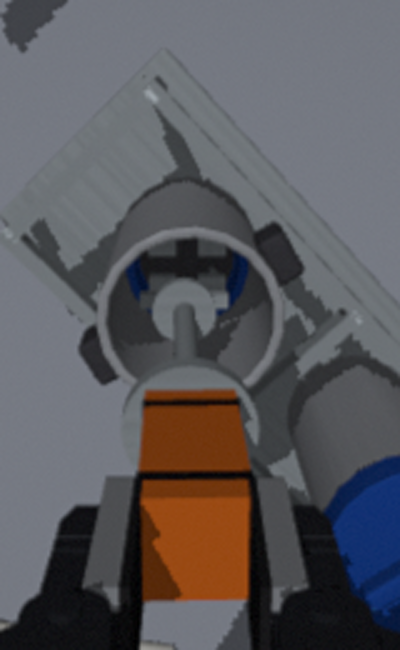

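Run:
```python
from h import *
print(foot());goal([.5104,.059,.056],-29.5)
```

```text
[0.50810723 0.05929185 0.08739131]
TCP [0.5094 0.0573 0.183 ] shift [ 1.26  0.03 -0.03] turn [0.01 0.02 0.06]
```

carry_out(
  commands=[
    [[0.4,0,0,0,0,0,8],[0.8,0,0,0,0,0,8],[1.2,0,0,0,0,0,8],[1.36,0,0,0,0,0,8],[1.36,0,0,0,0,0,8]],
  ],
)

```text
t: 9.5
tcp_pos: [0.5097, 0.057, 0.1823]
tool_rot: [0.615, 0.349, -0.606, 0.364]
force: [-0.0, 0.1, -1.3]
finger_gap: 0.212
```

Run:
```python
from h import *
for i in range(3): manip.snapshot("top")
w=snap("wrist","w11.png",(260,100,360,220),5)
s=manip.sense();print(s["t"],foot(),yaw(),s["tcp_pos"],s["force"],s["ft_torque"])
goal([.5104,.059,.056],-29.5)
```

```text
9.7 [0.51159361 0.0587225  0.05635645] -29.43097266594998 [0.51048847 0.0569611  0.18339804] [-0.61876259 -0.70008258 -0.88339893] [ 0.00053838  0.01948314 -0.01670018]
TCP [0.5094 0.0573 0.183 ] shift [ 0.01 -0.04  0.01] turn [ 0.01 -0.01 -0.01]
```

View pics/w11.png

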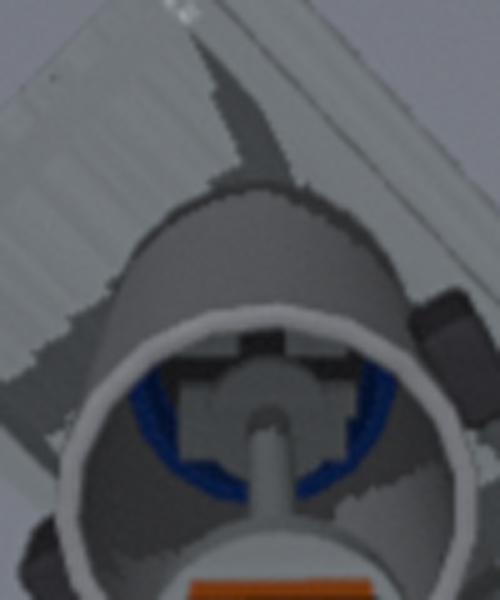

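Run:
```python
from h import *
w=manip.snapshot("wrist");f=foot();print(manip.sense()["t"],f)
a=plane(w,313.6,182.4,f[2]+.018);b=plane(w,312.6,173.4,.046);z=np.array([-.49,-.87,0]);y=np.array([.87,-.49,0])
print(a,b,"slot-shoulder along z,y",(b-a)@z,(b-a)@y)
```

```text
9.75 [0.51154265 0.0587293  0.05635427]
[0.51178094 0.06056696 0.07435427] [0.51159788 0.06114649 0.046     ] slot-shoulder along z,y -0.00041449267213486006 -0.0004432290825072345
```

carry_out(
  commands=[
    [[0.06,0,0,0,0,0,8],[0.12,0,0,0,0,0,8],[0.18,0,0,0,0,0,8],[0.24,0,0,0,0,0,8],[0.3,0,0,0,0,0,8]],
  ],
)

```text
t: 10.25
tcp_pos: [0.5102, 0.0569, 0.1753]
tool_rot: [0.615, 0.349, -0.606, 0.364]
force: [-0.4, 0.3, -1.5]
finger_gap: 0.215
```

carry_out(
  commands=[
    [[0.03,0,0,0,0,0,8],[0.06,0,0,0,0,0,8],[0.09,0,0,0,0,0,8],[0.12,0,0,0,0,0,8],[0.15,0,0,0,0,0,8]],
  ],
)

```text
t: 10.75
tcp_pos: [0.5103, 0.0568, 0.1717]
tool_rot: [0.615, 0.349, -0.606, 0.364]
force: [0.3, -0.2, -2.2]
finger_gap: 0.216
```

carry_out(
  commands=[
    [[0.03,0,0,0,0,0,8],[0.06,0,0,0,0,0,8],[0.09,0,0,0,0,0,8],[0.12,0,0,0,0,0,8],[0.15,0,0,0,0,0,8]],
  ],
)

```text
t: 11.25
tcp_pos: [0.5104, 0.0568, 0.1679]
tool_rot: [0.615, 0.349, -0.606, 0.364]
force: [-0.1, -0.5, -2.0]
finger_gap: 0.214
```

carry_out(
  commands=[
    [[0.03,0,0,0,0,0,8],[0.06,0,0,0,0,0,8],[0.09,0,0,0,0,0,8],[0.12,0,0,0,0,0,8],[0.12,0,0,0,0,0,8]],
  ],
)

```text
t: 11.75
tcp_pos: [0.5104, 0.0568, 0.1648]
tool_rot: [0.615, 0.349, -0.606, 0.364]
force: [0.9, -0.6, -2.0]
finger_gap: 0.213
```

carry_out(
  commands=[
    [[0.03,0,0,0,0,0,8],[0.06,0,0,0,0,0,8],[0.09,0,0,0,0,0,8],[0.12,0,0,0,0,0,8],[0.12,0,0,0,0,0,8]],
  ],
)

```text
t: 12.25
tcp_pos: [0.5105, 0.0567, 0.1619]
tool_rot: [0.615, 0.349, -0.606, 0.364]
force: [0.1, 0.1, -0.5]
finger_gap: 0.211
```

Run:
```python
from h import *
w=snap("wrist","w12.png",(260,100,360,220),5)
s=manip.sense();print(s["t"],foot(),yaw(),s["tcp_pos"],s["force"],s["ft_torque"])
```

```text
12.3 [0.51147212 0.05849389 0.03486869] -29.43367236595684 [0.51051861 0.05672021 0.16191134] [-0.33961151 -0.28799503 -2.2593059 ] [-0.01022938 -0.00439197  0.05444353]
```

View pics/w12.png

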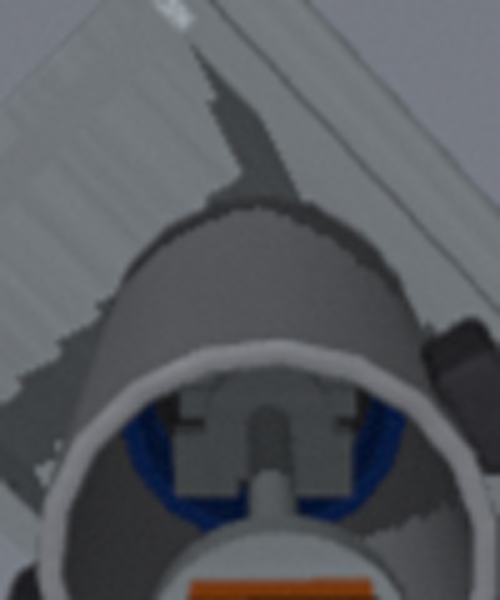

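carry_out(
  commands=[
    [[0.03,0,0,0,0,0,8],[0.06,0,0,0,0,0,8],[0.09,0,0,0,0,0,8],[0.12,0,0,0,0,0,8],[0.12,0,0,0,0,0,8]],
  ],
)

```text
t: 12.8
tcp_pos: [0.512, 0.0567, 0.1615]
tool_rot: [0.616, 0.348, -0.605, 0.365]
force: [-3.3, 0.2, 14.1]
finger_gap: 0.213
```

carry_out(
  commands=[
    [[-0.1,0,0,0,0,0,8],[-0.14,0,0,0,0,0,8],[-0.14,0,0,0,0,0,8],[-0.14,0,0,0,0,0,8],[-0.14,0,0,0,0,0,8]],
  ],
)

```text
t: 13.3
tcp_pos: [0.5102, 0.0568, 0.162]
tool_rot: [0.615, 0.349, -0.606, 0.364]
force: [0.7, -0.3, -2.1]
finger_gap: 0.209
```

```bash
sed -i 's/-.0033,-.002\]/-.0033,-.0015]/' h.py
python3 - <<'E'
from h import *
f=foot();s=manip.sense();print(s["t"],f,yaw(),s["tcp_pos"],s["force"],s["ft_torque"])
for p in (-29.5,-4.5,22): goal(f,p)
E
```

```text
13.3 [0.51083921 0.05810577 0.03493746] -29.429028231022134 [0.51024635 0.05675881 0.16198066] [ 0.70912423 -0.32443741 -2.12506711] [0.01299162 0.04794422 0.04022311]
TCP [0.5101 0.0568 0.162 ] shift [-0.   -0.01  0.  ] turn [0.01 0.   0.02]
TCP [0.5107 0.0566 0.162 ] shift [ 0.    0.02 -0.  ] turn [-4.98  0.13  0.02]
TCP [0.5114 0.0567 0.162 ] shift [ 0.    0.04 -0.02] turn [-10.28   0.27   0.02]
```

carry_out(
  commands=[
    [[-0.02,0,0,-1.0,0.03,0,8],[-0.02,0.01,0,-2.0,0.05,0,8],[-0.02,0.01,0,-3.0,0.08,0,8],[-0.02,0.02,0,-4.0,0.1,0,8],[-0.02,0.02,0,-5.0,0.13,0,8]],
  ],
)

```text
t: 13.8
tcp_pos: [0.5108, 0.0565, 0.1627]
tool_rot: [0.524, 0.475, -0.512, 0.488]
force: [0.1, 0.2, -1.3]
finger_gap: 0.208
```

Run:
```python
from h import *
w=snap("wrist","w13.png",(260,100,360,220),5)
f=foot();s=manip.sense();print(s["t"],f,yaw(),s["tcp_pos"],s["force"],s["ft_torque"])
```

```text
13.85 [0.5108136  0.05793939 0.03561247] -4.094996462246471 [0.51080417 0.05641221 0.16265502] [ 0.53762294  0.07987682 -2.27850231] [ 0.01127121  0.00707146 -0.00209032]
```

View pics/w13.png

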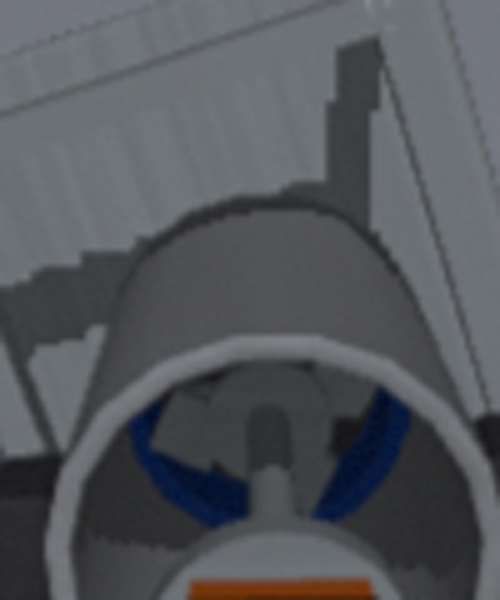

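carry_out(
  commands=[
    [[0,0,0,-1.0,0.03,0,8],[0,0.01,0,-2.0,0.05,0,8],[0,0.01,-0.01,-3.0,0.08,0,8],[0,0.02,-0.01,-4.0,0.1,0,8],[0,0.02,-0.02,-4.8,0.13,0,8]],
  ],
)

```text
t: 14.35
tcp_pos: [0.5111, 0.0571, 0.1627]
tool_rot: [0.415, 0.573, -0.4, 0.583]
force: [-1.0, 0.3, -1.2]
finger_gap: 0.213
```

Run:
```python
from h import *
f=foot();s=manip.sense();print(s["t"],f,yaw(),s["tcp_pos"],s["force"],s["ft_torque"])
```

```text
14.35 [0.51048163 0.05868175 0.03564913] 19.662190508906683 [0.51114122 0.05712704 0.16268963] [-0.98253621  0.25879789 -1.18029679] [ 0.06337663  0.07319636 -0.03789865]
```

carry_out(
  commands=[
    [[0,0,0,-0.3,0,0,8],[0,0,0,-0.6,0.01,0,8],[0,0,0,-0.8,0.02,0,8],[0,0,0,-0.8,0.02,0,8],[0,0,0,-0.8,0.02,0,8]],
  ],
)

```text
t: 14.85
tcp_pos: [0.5113, 0.057, 0.1629]
tool_rot: [0.395, 0.587, -0.38, 0.596]
force: [-1.1, 0.6, -2.3]
finger_gap: 0.212
```

Run:
```python
from h import *
w=snap("wrist","w14.png",(260,100,360,220),5)
f=foot();s=manip.sense();print(s["t"],f,yaw(),s["tcp_pos"],s["force"],s["ft_torque"])
```

```text
14.9 [0.51069037 0.05844218 0.03590073] 23.561080446014067 [0.51135293 0.05697993 0.16294231] [-0.44153139  0.66571014 -1.29621584] [ 0.15689215  0.11812263 -0.01287782]
```

View pics/w14.png

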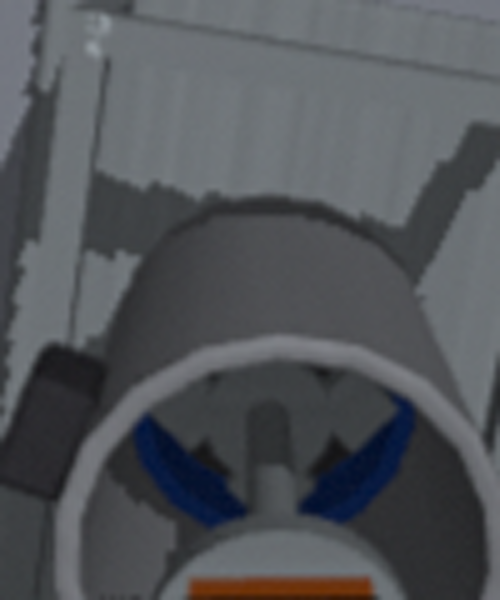

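carry_out(
  commands=[
    [[-0.04,0,0,0,0,0,8],[-0.08,0,0,0,0,0,8],[-0.12,0,0,0,0,0,8],[-0.16,0,0,0,0,0,8],[-0.2,0,0,0,0,0,8]],
  ],
)

```text
t: 15.4
tcp_pos: [0.5113, 0.0569, 0.168]
tool_rot: [0.395, 0.587, -0.379, 0.596]
force: [0.6, 0.8, -2.8]
finger_gap: 0.214
```

carry_out(
  commands=[
    [[-0.1,0,0,0,0,0,8],[-0.2,0,0,0,0,0,8],[-0.3,0,0,0,0,0,8],[-0.4,0,0,0,0,0,8],[-0.4,0,0,0,0,0,8]],
  ],
)

```text
t: 15.9
tcp_pos: [0.5113, 0.0568, 0.1784]
tool_rot: [0.395, 0.587, -0.379, 0.597]
force: [0.9, -0.0, -2.3]
finger_gap: 0.213
```

Run:
```python
from h import *
w=snap("wrist","w15.png",(240,60,400,220),4)
f=foot();s=manip.sense();print(s["t"],f,yaw(),s["tcp_pos"],s["force"],s["ft_torque"])
```

```text
15.95 [0.51070308 0.05825726 0.05120254] 23.584319404575883 [0.51125952 0.05680033 0.17824469] [-0.48358754  1.2781179  -1.63080233] [0.21753129 0.05578606 0.04833717]
```

View pics/w15.png

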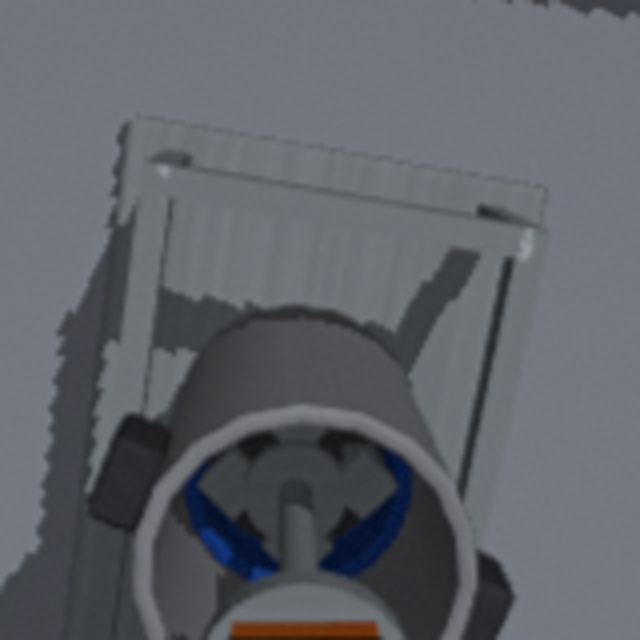

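carry_out(
  commands=[
    [[-0.3,0.02,-0.04,0,0,0,8],[-0.7,0.02,-0.04,0,0,0,8],[-1.1,0.02,-0.04,0,0,0,8],[-1.5,0.02,-0.04,0,0,0,8],[-1.8,0.02,-0.04,0,0,0,8]],
  ],
)

```text
t: 16.45
tcp_pos: [0.5106, 0.0574, 0.2244]
tool_rot: [0.395, 0.586, -0.379, 0.597]
force: [0.2, 0.2, -3.5]
finger_gap: 0.212
```

Run:
```python
from h import *
w=snap("wrist","w16.png",(240,60,400,220),4)
f=foot();s=manip.sense();print(s["t"],f,yaw(),s["tcp_pos"],s["force"],s["ft_torque"])
```

```text
16.5 [0.51096517 0.05871526 0.09832292] 23.594699093274226 [0.51114079 0.05731497 0.2253668 ] [ 0.01477313  0.09651249 -1.91250729] [ 0.06308877  0.12932166 -0.01858524]
```

View pics/w16.png

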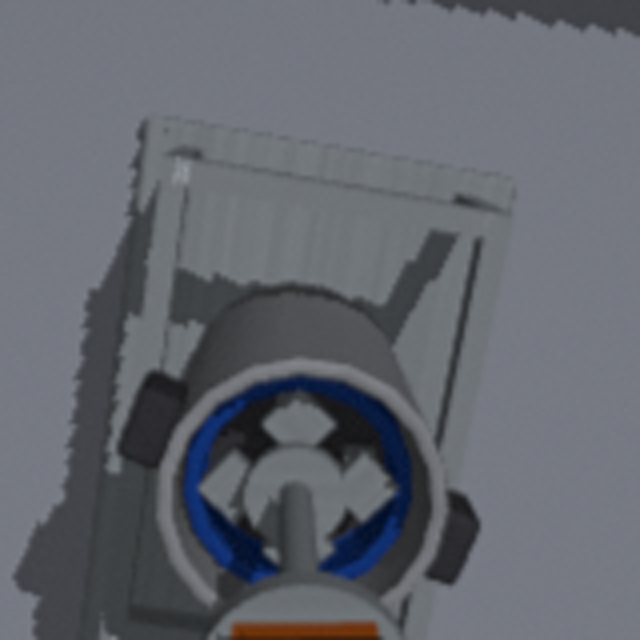

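The spacer hangs on the bar and has risen almost to the rim. I'll continue lifting.

carry_out(
  commands=[
    [[-0.4,0,0,0,0,0,8],[-1.0,0,0,0,0,0,8],[-1.8,0,0,0,0,0,8],[-2.6,0,0,0,0,0,8],[-3.2,0,0,0,0,0,8]],
  ],
)

```text
t: 17.0
tcp_pos: [0.5083, 0.0563, 0.3045]
tool_rot: [0.395, 0.586, -0.379, 0.597]
force: [0.2, -0.5, -3.0]
finger_gap: 0.209
```

carry_out(
  commands=[
    [[-0.4,0,0,0,0,0,8],[-0.6,0,0,0,0,0,8],[-0.6,0,0,0,0,0,8],[-0.6,0,0,0,0,0,8],[-0.6,0,0,0,0,0,8]],
  ],
)

```text
t: 17.5
tcp_pos: [0.5072, 0.0564, 0.317]
tool_rot: [0.395, 0.587, -0.38, 0.596]
force: [0.7, 0.8, -3.2]
finger_gap: 0.214
```

Run:
```python
from h import *
w=snap("wrist","w17.png",(160,60,480,400),2.3)
s=snap("scene","s17.png",(220,60,420,260),3)
f=foot();s=manip.sense();print(s["t"],f,yaw(),s["tcp_pos"],s["force"],s["ft_torque"],s["q"])
```

```text
17.6 [0.50663953 0.05786388 0.1901478 ] 23.584051134765655 [0.50747344 0.05638816 0.31718822] [-0.95801375  0.24472038 -3.13016418] [0.01098646 0.04811783 0.04897878] [-0.11735254  0.23773548  1.57825861  0.0141815   1.30511534 -0.5325734 ]
```

View pics/w17.png

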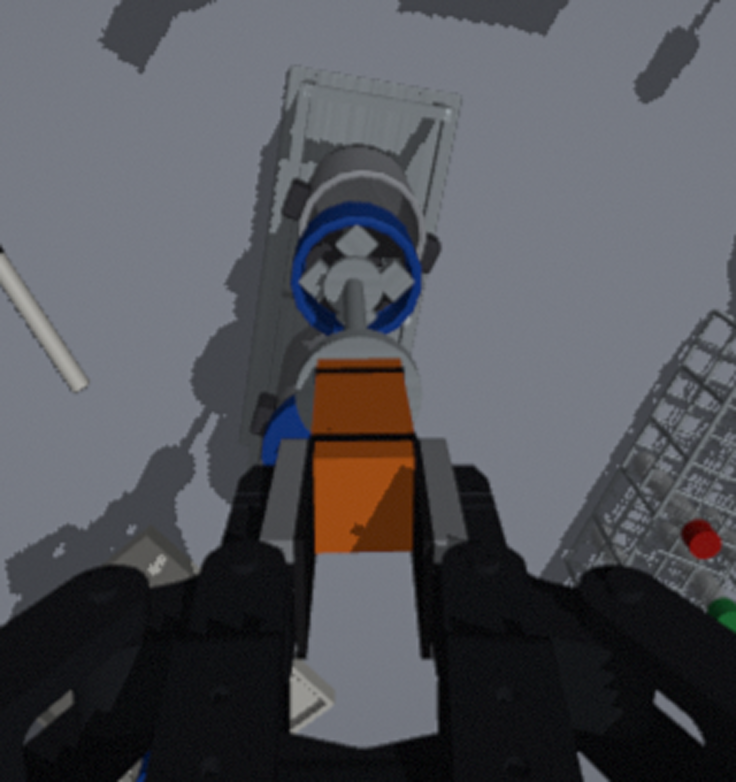

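View pics/s17.png

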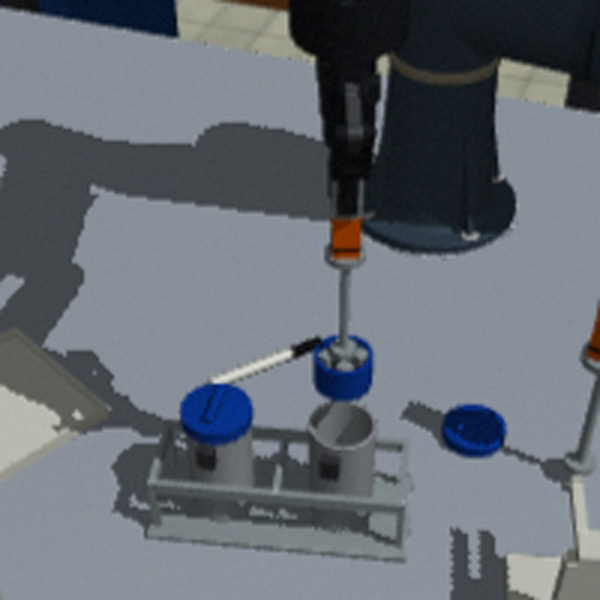

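Run:
```python
from h import *
goal([.4744,-.3069,.19],23.6)
```

```text
TCP [ 0.475  -0.3083  0.317 ] shift [-0.19 -7.03 12.85] turn [-0.   -0.02  0.02]
```

carry_out(
  commands=[
    [[0,-0.15,0.3,0,0,0,8],[0,-0.5,0.85,0,0,0,8],[-0.03,-0.95,1.7,0,0,0,8],[-0.05,-1.45,2.6,0,0,0,8],[-0.06,-1.95,3.5,0,0,0,8]],
  ],
)

```text
t: 18.1
tcp_pos: [0.4979, -0.0447, 0.318]
tool_rot: [0.395, 0.587, -0.379, 0.597]
force: [-0.3, -0.5, -3.2]
finger_gap: 0.213
```

carry_out(
  commands=[
    [[0,-0.5,0.95,0,0,0,8],[-0.02,-1.0,1.9,0,0,0,8],[-0.03,-1.5,2.85,0,0,0,8],[-0.05,-2.05,3.8,0,0,0,8],[-0.06,-2.6,4.75,0,0,0,8]],
  ],
)

```text
t: 18.6
tcp_pos: [0.4856, -0.1799, 0.3177]
tool_rot: [0.395, 0.587, -0.38, 0.596]
force: [-0.1, -1.1, -1.7]
finger_gap: 0.215
```

carry_out(
  commands=[
    [[0,-0.5,0.95,0,0,0,8],[-0.02,-1.0,1.9,0,0,0,8],[-0.03,-1.5,2.8,0,0,0,8],[-0.05,-1.9,3.5,0,0,0,8],[-0.06,-2.2,4.1,0,0,0,8]],
  ],
)

```text
t: 19.1
tcp_pos: [0.476, -0.2959, 0.3175]
tool_rot: [0.395, 0.587, -0.38, 0.596]
force: [0.4, 0.0, -2.7]
finger_gap: 0.211
```

Run:
```python
from h import *
s=manip.sense();print(s["t"],s["tcp_pos"],s["force"],s["q"].round(2))
goal([.4744,-.3069,.19],23.6)
```

```text
19.1 [ 0.47603434 -0.29594979  0.31751059] [ 0.40256803  0.02494482 -2.66044013] [-0.77  0.32  1.46  0.02  1.36 -1.19]
TCP [ 0.475  -0.3083  0.317 ] shift [ 0.01 -0.24  0.44] turn [-0.02 -0.01  0.01]
```

carry_out(
  commands=[
    [[0.2,-0.15,0.3,0,0,0,8],[0.7,-0.25,0.45,0,0,0,8],[1.5,-0.25,0.47,0,0,0,8],[2.3,-0.25,0.47,0,0,0,8],[2.9,-0.25,0.47,0,0,0,8]],
  ],
)

```text
t: 19.6
tcp_pos: [0.4765, -0.3048, 0.2427]
tool_rot: [0.395, 0.588, -0.379, 0.595]
force: [-0.4, 0.4, -3.1]
finger_gap: 0.214
```

Run:
```python
from h import *
w=snap("wrist","w18.png");snap("scene","s18.png",(120,100,320,260),3.5)
s=manip.sense();print(s["t"],s["tcp_pos"],s["force"],s["q"].round(2),foot())
goal([.4744,-.3069,.06],23.6)
```

```text
19.7 [ 0.47566205 -0.3039499   0.24176552] [ 0.36146426  0.82460108 -2.26937075] [-0.78  0.4   1.55  0.03  1.19 -1.2 ] [ 0.47433469 -0.30175696  0.11473966]
TCP [ 0.475  -0.3083  0.187 ] shift [ 2.18 -0.15  0.17] turn [ 0.01 -0.09  0.03]
```

View pics/w18.png

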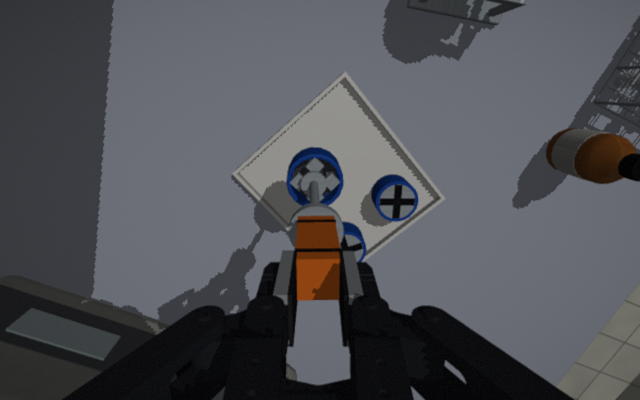

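View pics/s18.png

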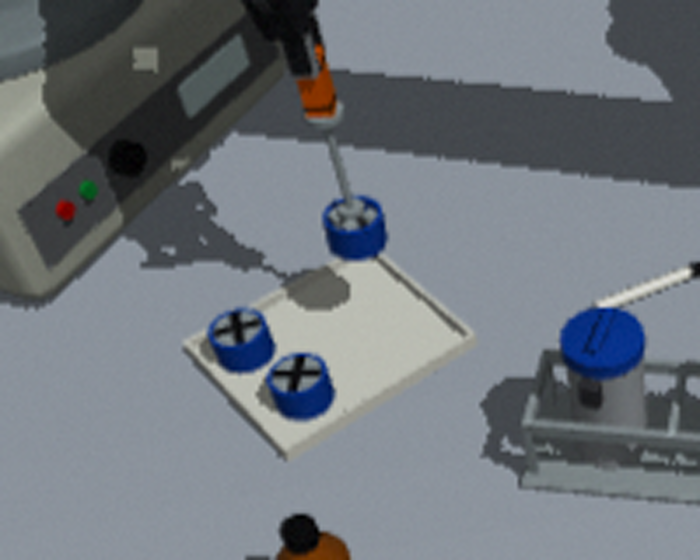

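Run:
```python
from h import *
w=manip.snapshot("wrist")
for c in [(345,73),(442,197),(233,177)]: print(plane(w,*c,.014))
for c in [(397,197)]: print("spare",plane(w,*c,.036))
f=foot();print(f)
C=np.array([.5148,-.3267]);x=np.array([.898,-.439]);y=np.array([.439,.898])
print((f[:2]-C)@x,(f[:2]-C)@y)
print(proj(w,[.4744,-.3069,.004]))
goal([.4744,-.3069,.06],23.6)
```

```text
[ 0.47037825 -0.20528634  0.014     ]
[ 0.63546946 -0.28491447  0.014     ]
[ 0.39968541 -0.35981706  0.014     ]
spare [ 0.57777439 -0.30210843  0.036     ]
[ 0.47547922 -0.30293169  0.11632993]
-0.04574435053499101 0.004082122674661795
(np.float64(310.59652341397197), np.float64(159.11484116697073))
TCP [ 0.475  -0.3083  0.187 ] shift [ 2.25 -0.17  0.11] turn [ 0.01 -0.06  0.02]
```

carry_out(
  commands=[
    [[0.6,-0.02,0,0,0,0,8],[1.3,-0.04,0,0,0,0,8],[2.0,-0.06,0,0,0,0,8],[2.7,-0.08,0,0,0,0,8],[3.1,-0.08,0,0,0,0,8]],
  ],
)

```text
t: 20.25
tcp_pos: [0.4774, -0.3061, 0.1672]
tool_rot: [0.395, 0.587, -0.379, 0.596]
force: [-1.1, 1.1, -2.1]
finger_gap: 0.211
```

carry_out(
  commands=[
    [[0.04,0,0,0,0,0,8],[0.08,0,0,0,0,0,8],[0.12,0,0,0,0,0,8],[0.16,0,0,0,0,0,8],[0.2,0,0,0,0,0,8]],
  ],
)

```text
t: 20.75
tcp_pos: [0.4778, -0.3068, 0.1632]
tool_rot: [0.395, 0.586, -0.379, 0.597]
force: [-0.0, -0.0, -2.1]
finger_gap: 0.207
```

Run:
```python
from h import *
w=snap("wrist","w19.png",(220,40,460,300),3)
s=manip.sense();print(s["t"],s["tcp_pos"],s["force"],s["ft_torque"],foot())
```

```text
20.8 [ 0.47762487 -0.30662801  0.16293318] [-0.16386173 -1.02178052 -2.23411477] [-0.02752143  0.04445577  0.04459667] [ 0.47705615 -0.30523131  0.03589041]
```

View pics/w19.png

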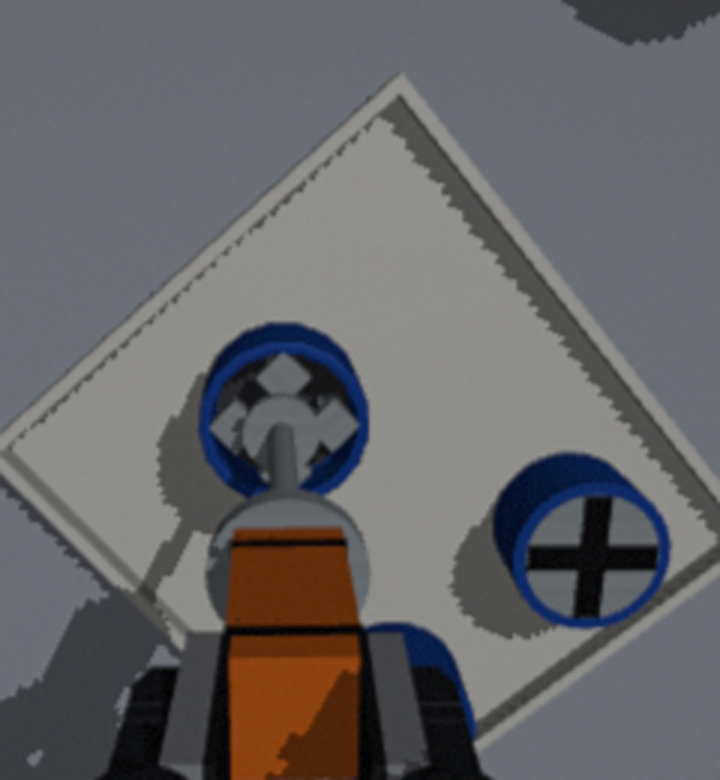

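The spacer is over the free half of the tray, clear of both the spares and the walls. I'll set it down slowly.

carry_out(
  commands=[
    [[0.06,0,0,0,0,0,8],[0.12,0,0,0,0,0,8],[0.18,0,0,0,0,0,8],[0.24,0,0,0,0,0,8],[0.3,0,0,0,0,0,8]],
  ],
)

```text
t: 21.3
tcp_pos: [0.4777, -0.3064, 0.155]
tool_rot: [0.395, 0.587, -0.379, 0.596]
force: [-0.1, 0.4, -2.5]
finger_gap: 0.218
```

carry_out(
  commands=[
    [[0.03,0,0,0,0,0,8],[0.06,0,0,0,0,0,8],[0.09,0,0,0,0,0,8],[0.12,0,0,0,0,0,8],[0.12,0,0,0,0,0,8]],
  ],
)

```text
t: 21.8
tcp_pos: [0.4777, -0.3063, 0.1521]
tool_rot: [0.395, 0.587, -0.379, 0.596]
force: [0.4, -0.4, -2.8]
finger_gap: 0.21
```

carry_out(
  commands=[
    [[0.02,0,0,0,0,0,8],[0.04,0,0,0,0,0,8],[0.06,0,0,0,0,0,8],[0.08,0,0,0,0,0,8],[0.08,0,0,0,0,0,8]],
  ],
)

```text
t: 22.3
tcp_pos: [0.4779, -0.3064, 0.1502]
tool_rot: [0.395, 0.587, -0.379, 0.596]
force: [-0.6, -0.4, -1.5]
finger_gap: 0.214
```

Run:
```python
from h import *
s=manip.sense();print(s["t"],s["tcp_pos"],s["force"],s["ft_torque"],foot())
```

```text
22.3 [ 0.47785972 -0.3063988   0.15020612] [-0.55608384 -0.43144512 -1.50875253] [-0.06434442  0.01479625 -0.06266445] [ 0.47724617 -0.30495418  0.02316409]
```

carry_out(
  commands=[
    [[0.02,0,0,0,0,0,8],[0.04,0,0,0,0,0,8],[0.06,0,0,0,0,0,8],[0.06,0,0,0,0,0,8],[0.06,0,0,0,0,0,8]],
  ],
)

```text
t: 22.8
tcp_pos: [0.4783, -0.3068, 0.1497]
tool_rot: [0.395, 0.586, -0.38, 0.597]
force: [-0.3, 0.6, 5.5]
finger_gap: 0.212
```

Run:
```python
from h import *
s=manip.sense();print(s["t"],s["tcp_pos"],s["force"],s["ft_torque"],foot())
```

```text
22.8 [ 0.4783069  -0.306826    0.14966995] [-0.33117713  0.56531041  5.51805543] [0.08610159 0.18199132 0.01141706] [ 0.47783922 -0.30553366  0.02262566]
```

carry_out(
  commands=[
    [[-0.04,0,0,0,0,0,8],[-0.08,0,0,0,0,0,8],[-0.08,0,0,0,0,0,8],[-0.08,0,0,0,0,0,8],[-0.08,0,0,0,0,0,8]],
  ],
)

```text
t: 23.3
tcp_pos: [0.4777, -0.3063, 0.1503]
tool_rot: [0.395, 0.587, -0.379, 0.596]
force: [0.0, -0.4, -1.3]
finger_gap: 0.214
```

Run:
```python
from h import *
s=manip.sense();f=foot();print(s["t"],s["tcp_pos"],s["force"],s["ft_torque"],f,yaw())
for p in (23.6,-1.4,-26.4,-32): goal(f,p)
```

```text
23.3 [ 0.47765775 -0.30625447  0.15034723] [ 0.01672559 -0.35030115 -1.30514342] [ 0.01240353  0.05501889 -0.0200119 ] [ 0.47697824 -0.30474837  0.02330625] 23.585261822447947
TCP [ 0.4776 -0.3061  0.1503] shift [-0.   -0.   -0.01] turn [-0.   -0.01  0.  ]
TCP [ 0.4769 -0.3062  0.1503] shift [-0.   -0.03 -0.01] turn [ 5.   -0.14  0.01]
TCP [ 0.4763 -0.3061  0.1503] shift [-0.   -0.05 -0.03] turn [ 9.99 -0.27  0.01]
TCP [ 0.4762 -0.306   0.1503] shift [-0.   -0.05 -0.03] turn [ 1.111e+01 -3.000e-01  1.000e-02]
```

carry_out(
  commands=[
    [[0,0,0,1.2,-0.03,0,8],[0,-0.01,0,2.6,-0.06,0,8],[0,-0.02,-0.01,4.0,-0.1,0,8],[0,-0.03,-0.01,5.4,-0.14,0,8],[0,-0.04,-0.02,6.8,-0.18,0,8]],
  ],
)

```text
t: 23.8
tcp_pos: [0.4766, -0.3063, 0.1505]
tool_rot: [0.55, 0.444, -0.539, 0.458]
force: [-0.2, -0.9, -2.4]
finger_gap: 0.21
```

carry_out(
  commands=[
    [[0,0,0,1.2,-0.03,0,8],[0,-0.01,0,2.4,-0.06,0,8],[0,-0.01,-0.01,3.5,-0.09,0,8],[0,-0.02,-0.01,4.0,-0.11,0,8],[0,-0.02,-0.01,4.2,-0.12,0,8]],
  ],
)

```text
t: 24.3
tcp_pos: [0.4762, -0.3058, 0.1505]
tool_rot: [0.621, 0.338, -0.613, 0.354]
force: [0.5, 0.7, -1.9]
finger_gap: 0.212
```

Run:
```python
from h import *
w=snap("wrist","w20.png",(260,100,380,240),5)
s=manip.sense();f=foot();print(s["t"],s["tcp_pos"],s["force"],s["ft_torque"],f,yaw())
```

```text
24.35 [ 0.47618492 -0.30583942  0.15047832] [ 0.40199752  0.72983372 -1.5047988 ] [-0.0047614  -0.01293648  0.01994541] [ 0.47687724 -0.30458979  0.02343463] -31.476353601432344
```

View pics/w20.png

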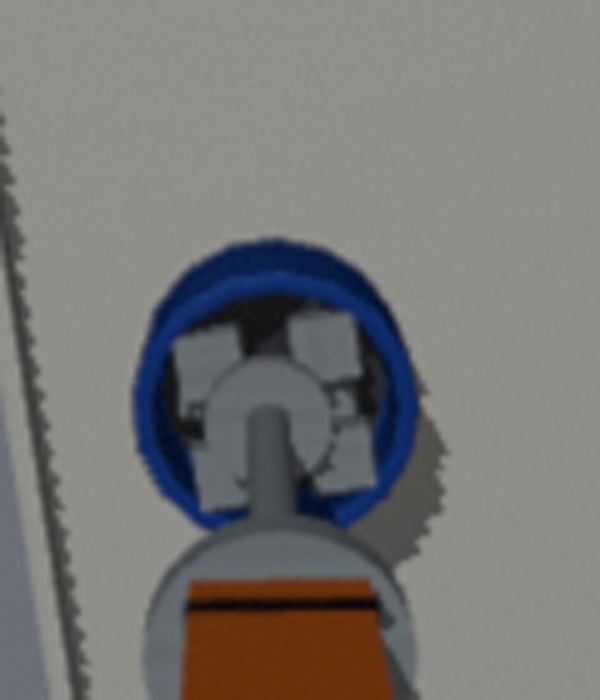

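```bash
python3 - <<'E'
from h import *
w=manip.snapshot("wrist")
f=lambda u,v:plane(w,260+u/5,100+v/5,.036)[:2]
def ang(a,b):
    d=f(*b)-f(*a);return np.degrees(np.arctan2(d[1],d[0]))
print(ang((188,426),(363,400)),ang((172,345),(238,327)),ang((290,322),(353,314)),ang((355,315),(367,420)),ang((172,345),(203,510)),yaw())
E
python3 - <<'E'
import cv2
a=cv2.imread("pics/w20.png")[270:530,130:430];cv2.imwrite("pics/w20b.png",cv2.resize(a,None,fx=2.6,fy=2.2))
E
```

```text
-23.08086043024096 -16.21554326825046 -24.383441622605396 -114.36330945006505 -112.22992406964981 -31.40777927238306
```

View pics/w20b.png

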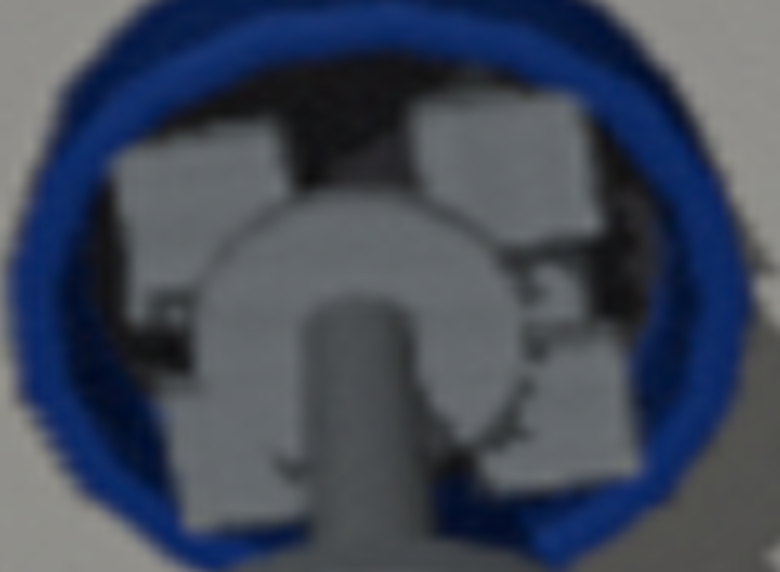

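carry_out(
  commands=[
    [[0,0,0,-0.4,0.01,0,8],[0,0,0,-0.8,0.02,0,8],[0,0.01,0,-1.3,0.03,0,8],[0,0.01,0,-1.3,0.03,0,8],[0,0.01,0,-1.3,0.03,0,8]],
  ],
)

```text
t: 24.9
tcp_pos: [0.4764, -0.3061, 0.1506]
tool_rot: [0.601, 0.372, -0.592, 0.388]
force: [-1.2, 0.0, -1.2]
finger_gap: 0.213
```

Run:
```python
from h import *
w=snap("wrist","w21.png",(280,145,350,210),11)
s=manip.sense();f=foot();print(s["t"],s["tcp_pos"],s["force"],s["ft_torque"],f,yaw())
```

```text
24.95 [ 0.47638343 -0.30610429  0.15058909] [-0.15656656  0.2246506  -0.99245802] [0.02698486 0.02333055 0.03284863] [ 0.47691656 -0.30483715  0.0235448 ] -24.95972765672668
```

View pics/w21.png

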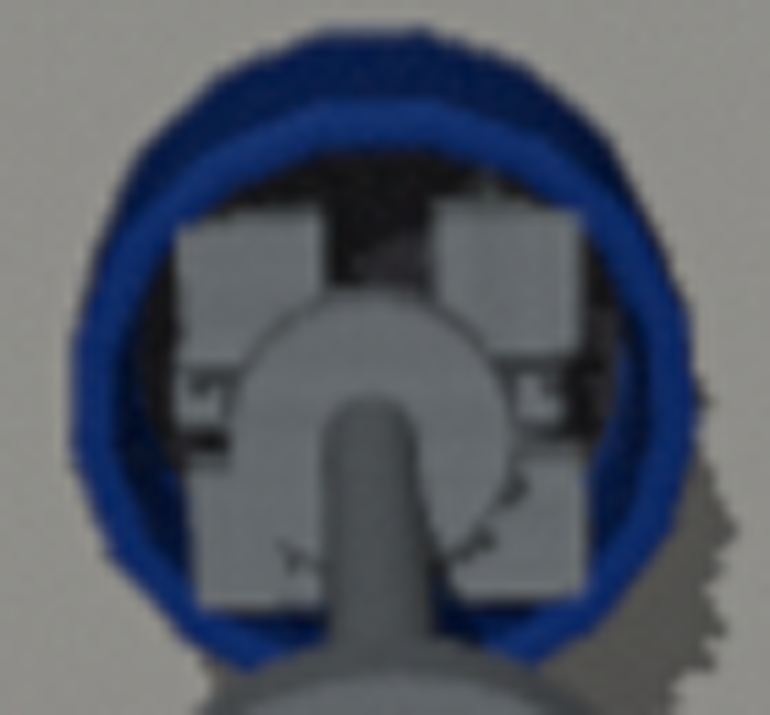

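The bar now lies in line with the slot, with both ends showing in it at crop (205,400) and (540,390). I'll lift gently and watch the force.

carry_out(
  commands=[
    [[0,0,0.02,0,0,0,8],[-0.04,0,0.02,0,0,0,8],[-0.08,0,0.02,0,0,0,8],[-0.12,0,0.02,0,0,0,8],[-0.16,0,0.02,0,0,0,8]],
  ],
)

```text
t: 25.45
tcp_pos: [0.4762, -0.3065, 0.1548]
tool_rot: [0.601, 0.372, -0.591, 0.388]
force: [-0.2, 0.5, -2.1]
finger_gap: 0.211
```

carry_out(
  commands=[
    [[-0.04,0,0,0,0,0,8],[-0.08,0,0,0,0,0,8],[-0.12,0,0,0,0,0,8],[-0.16,0,0,0,0,0,8],[-0.2,0,0,0,0,0,8]],
  ],
)

```text
t: 25.95
tcp_pos: [0.476, -0.3065, 0.1597]
tool_rot: [0.601, 0.372, -0.592, 0.388]
force: [0.1, -0.6, -1.7]
finger_gap: 0.215
```

Run:
```python
from h import *
w=snap("wrist","w22.png",(280,130,350,210),9)
s=manip.sense();f=foot();print(s["t"],s["tcp_pos"],s["force"],s["ft_torque"],f,yaw())
```

```text
26.0 [ 0.47613187 -0.30652023  0.15988704] [-0.17490462  0.5913518  -1.4131305 ] [-0.01211259 -0.05063226  0.00508029] [ 0.47671409 -0.30529354  0.03284258] -24.93055610425911
```

View pics/w22.png

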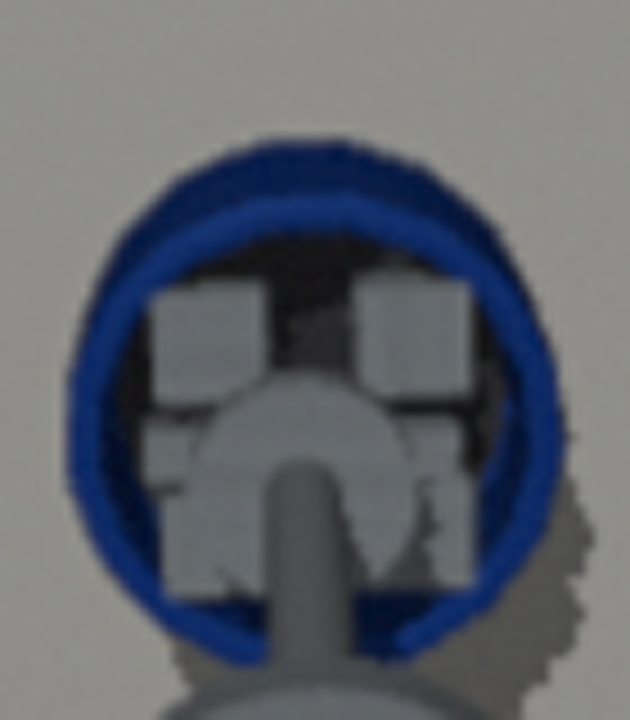

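carry_out(
  commands=[
    [[-0.06,0,0,0,0,0,8],[-0.12,0,0,0,0,0,8],[-0.2,0,0,0,0,0,8],[-0.3,0,0,0,0,0,8],[-0.4,0,0,0,0,0,8]],
  ],
)

```text
t: 26.5
tcp_pos: [0.4758, -0.3064, 0.1699]
tool_rot: [0.601, 0.372, -0.591, 0.388]
force: [0.1, -0.0, -1.6]
finger_gap: 0.213
```

carry_out(
  commands=[
    [[-0.5,0,0,0,0,0,8],[-1.5,0,0,0,0,0,8],[-2.8,0,0,0,0,0,8],[-4.2,0,0,0,0,0,8],[-5.6,0,0,0,0,0,8]],
  ],
)

```text
t: 27.0
tcp_pos: [0.4724, -0.3045, 0.3118]
tool_rot: [0.601, 0.372, -0.591, 0.388]
force: [0.7, 0.6, -1.9]
finger_gap: 0.213
```

Run:
```python
from h import *
w=snap("wrist","w23.png");snap("scene","s23.png",(120,100,320,260),3.5)
s=manip.sense();f=foot();print(s["t"],s["tcp_pos"],s["force"],s["q"].round(2),f,yaw())
```

```text
27.1 [ 0.47513575 -0.30702071  0.31642435] [ 0.73609454 -1.0121638  -0.69215695] [-0.78  0.32  1.47  0.01  1.32 -0.34] [ 0.47690575 -0.30695415  0.18938497] -24.91253530474112
```

View pics/w23.png

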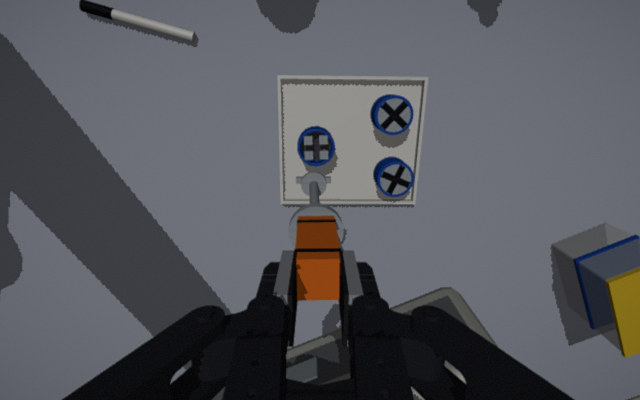

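View pics/s23.png

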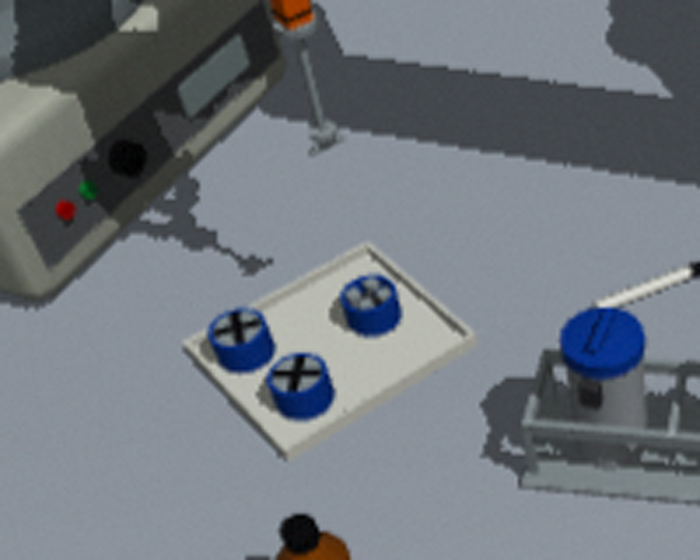

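Run:
```python
from h import *
goal([.475,-.12,.195],-1)
```

```text
TCP [ 0.4749 -0.1215  0.322 ] shift [-0.38 -3.12 -6.73] turn [-4.78  0.22 -0.12]
```

carry_out(
  commands=[
    [[-0.1,-0.3,-0.7,-0.9,0,0,8],[-0.2,-0.9,-2.0,-1.9,0.05,0,8],[-0.3,-1.6,-3.5,-2.9,0.1,0,8],[-0.35,-2.35,-5.1,-3.9,0.1,0,8],[-0.38,-3.12,-6.73,-4.8,0.13,0,8]],
  ],
)

```text
t: 27.6
tcp_pos: [0.472, -0.1175, 0.3168]
tool_rot: [0.51, 0.49, -0.497, 0.503]
force: [0.6, 0.9, -1.7]
finger_gap: 0.216
```

Run:
```python
from h import *
s=manip.sense();print(s["t"],s["tcp_pos"],yaw(),foot())
goal([.475,.08,.195],23)
```

```text
27.6 [ 0.47195675 -0.11754309  0.3168386 ] -0.78817886104814 [ 0.4718729  -0.116046    0.18979573]
TCP [0.4756 0.0786 0.322 ] shift [-0.21  0.04 -7.85] turn [-4.76  0.12  0.01]
```

carry_out(
  commands=[
    [[0,0,-1.4,-0.9,0.02,0,8],[0,0,-3.0,-1.9,0.05,0,8],[0,0,-4.6,-2.9,0.08,0,8],[0,0,-6.2,-3.9,0.1,0,8],[0,0,-7.8,-4.76,0.12,0,8]],
  ],
)

```text
t: 28.1
tcp_pos: [0.475, 0.0775, 0.3168]
tool_rot: [0.397, 0.585, -0.383, 0.595]
force: [0.1, 0.2, -1.5]
finger_gap: 0.214
```

Run:
```python
from h import *
s=manip.sense();print(s["t"],s["tcp_pos"],yaw(),foot())
goal([.4718,.2623,.195],23)
```

```text
28.1 [0.4749737  0.07747057 0.31676628] 23.06499025389809 [0.47426413 0.07876602 0.18972314]
TCP [0.4724 0.2609 0.322 ] shift [-0.14  2.78 -6.79] turn [0.01 0.   0.02]
```

carry_out(
  commands=[
    [[0,0.65,-1.6,0,0,0,8],[0,1.3,-3.1,0,0,0,8],[0,1.9,-4.7,0,0,0,8],[0,2.5,-6.1,0,0,0,8],[0,2.78,-6.8,0,0,0,8]],
  ],
)

```text
t: 28.6
tcp_pos: [0.4727, 0.2624, 0.3183]
tool_rot: [0.398, 0.585, -0.382, 0.594]
force: [0.6, -0.9, -1.1]
finger_gap: 0.213
```

carry_out(
  commands=[
    [[0.3,0,0,0,0,0,8],[1.0,0,0,0,0,0,8],[1.0,0,0,0,0,0,8],[1.0,0,0,0,0,0,8],[1.0,0,0,0,0,0,8]],
  ],
)

```text
t: 29.1
tcp_pos: [0.4747, 0.2591, 0.2941]
tool_rot: [0.399, 0.584, -0.384, 0.594]
force: [0.0, -0.9, -0.7]
finger_gap: 0.21
```

Run:
```python
from h import *
w=snap("wrist","w24.png",(180,80,460,310),2.8)
s=manip.sense();print(s["t"],s["tcp_pos"],yaw(),foot())
goal([.4718,.2623,.030],23)
```

```text
29.15 [0.47479035 0.25924783 0.29425781] 22.82812125303336 [0.47430749 0.26058385 0.16721403]
TCP [0.4724 0.2609 0.157 ] shift [ 5.48 -0.21 -0.1 ] turn [-0.03  0.01 -0.  ]
```

View pics/w24.png

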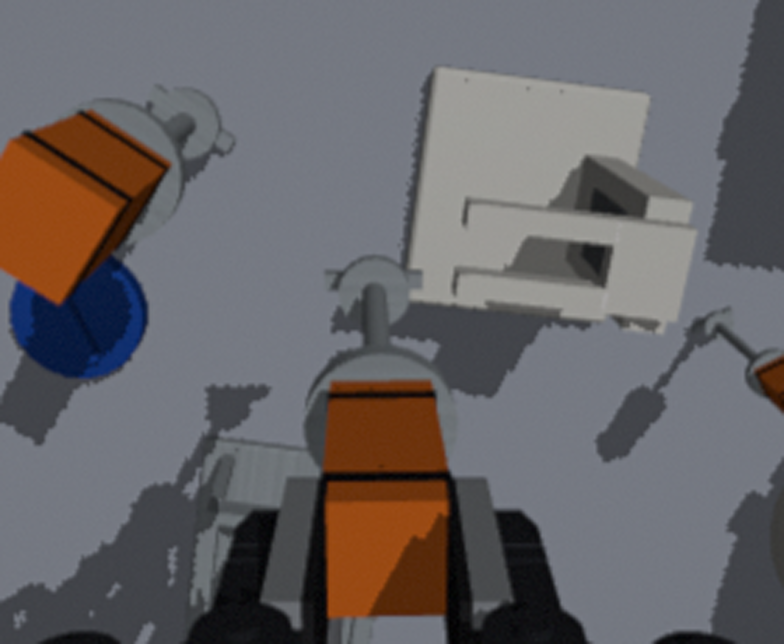

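carry_out(
  commands=[
    [[0.7,-0.1,-0.1,0,0,0,8],[1.8,-0.21,-0.1,0,0,0,8],[3.0,-0.21,-0.1,0,0,0,8],[4.2,-0.21,-0.1,0,0,0,8],[5.0,-0.21,-0.1,0,0,0,8]],
  ],
)

```text
t: 29.65
tcp_pos: [0.4711, 0.2607, 0.1673]
tool_rot: [0.398, 0.584, -0.384, 0.594]
force: [-0.0, -0.2, -1.1]
finger_gap: 0.208
```

carry_out(
  commands=[
    [[0.2,0,0,0,0,0,8],[0.4,0,0,0,0,0,8],[0.4,0,0,0,0,0,8],[0.4,0,0,0,0,0,8],[0.4,0,0,0,0,0,8]],
  ],
)

```text
t: 30.15
tcp_pos: [0.4724, 0.2615, 0.1596]
tool_rot: [0.399, 0.584, -0.383, 0.595]
force: [-0.1, 0.7, -1.5]
finger_gap: 0.22
```

Run:
```python
from h import *
w=snap("wrist","w25.png",(220,80,460,300),3.2)
sc=snap("scene","s25.png",(360,130,480,290),4)
s=manip.sense();print(s["t"],s["tcp_pos"],yaw(),foot(),s["force"])
goal([.522,.2760,.030],23)
```

```text
30.25 [0.47203869 0.26141607 0.15925368] 22.887741587389176 [0.47159452 0.26277447 0.03220999] [ 0.31487323  0.25077904 -1.30777495]
TCP [0.5226 0.2746 0.157 ] shift [0.14 2.06 0.3 ] turn [-0.02  0.01 -0.01]
```

View pics/w25.png

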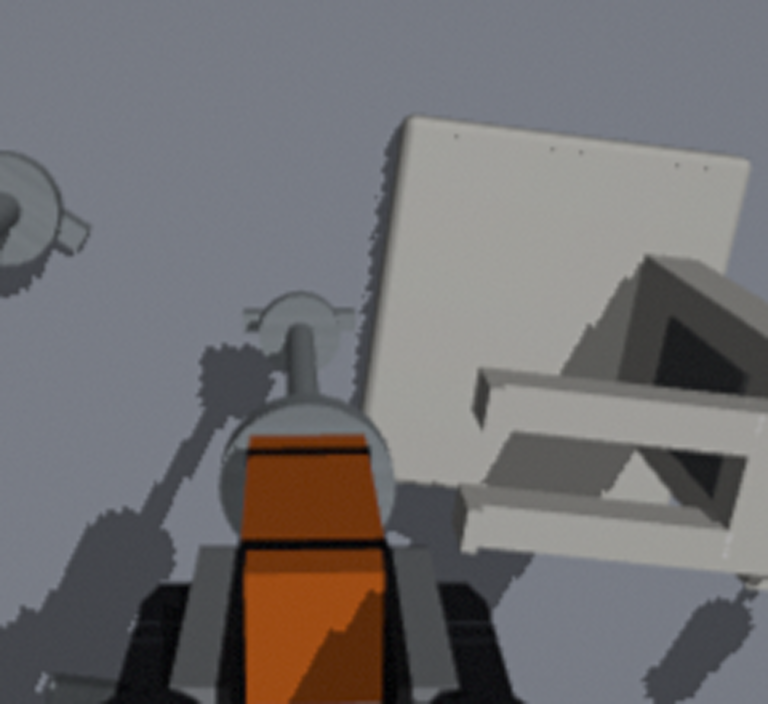

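View pics/s25.png

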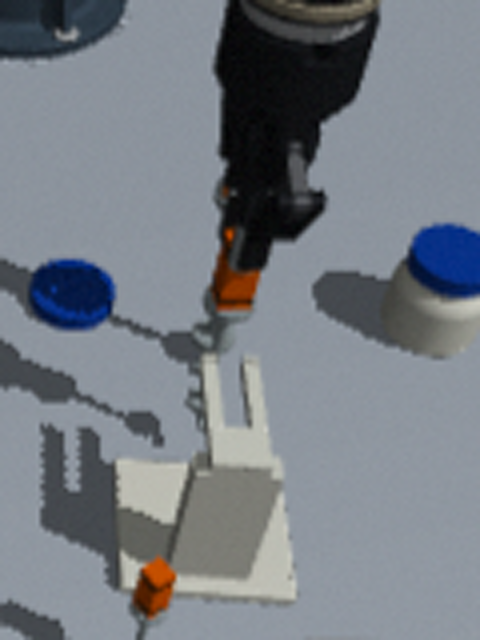

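Run:
```python
from h import *
w=manip.snapshot("wrist");o=cv2.resize(w["image"][170:270,340:470,::-1],None,fx=6,fy=6,interpolation=cv2.INTER_CUBIC)
a=np.radians(15.3);X=np.array([np.cos(a),np.sin(a)]);Y=np.array([-X[1],X[0]]);F=np.array([.522,.276])
for q in [((-.021,.008),(.033,.008)),((-.021,-.008),(.033,-.008)),((.033,.008),(.033,-.008)),((-.021,0),(.033,0))]:
    ps=[proj(w,np.append(F+X*x+Y*y,.128)) for x,y in q];ps=[(int((u-340)*6),int((v-170)*6)) for u,v in ps]
    cv2.line(o,*ps,(0,0,255),1)
cv2.imwrite("pics/fk.png",o)
```

```text
(no output)
```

View pics/fk.png

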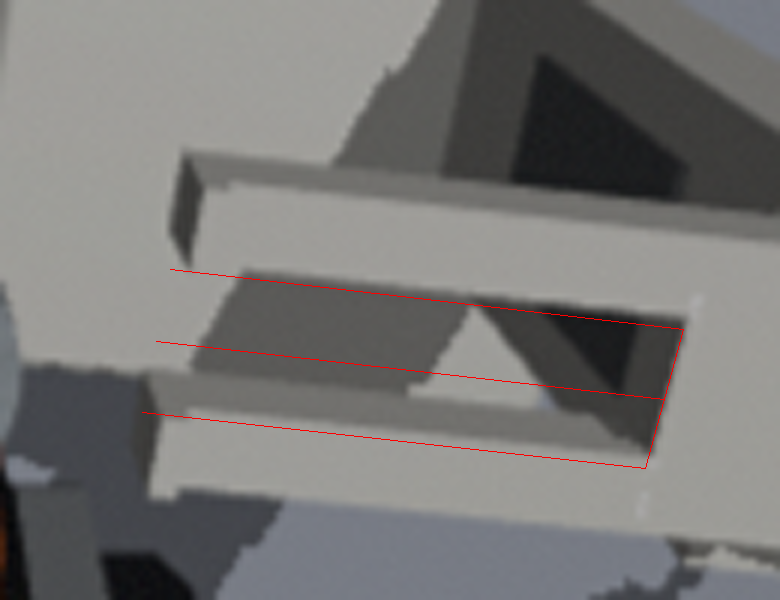

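carry_out(
  commands=[
    [[0,0.35,0.04,0,0,0,8],[0,0.75,0.1,0,0,0,8],[0,1.15,0.15,0,0,0,8],[0,1.55,0.2,0,0,0,8],[0,1.75,0.22,0,0,0,8]],
  ],
)

```text
t: 30.8
tcp_pos: [0.5159, 0.2736, 0.1595]
tool_rot: [0.399, 0.584, -0.383, 0.595]
force: [0.5, 0.3, -1.9]
finger_gap: 0.214
```

carry_out(
  commands=[
    [[0,0.15,0.02,0,0,0,8],[0,0.3,0.04,0,0,0,8],[0,0.3,0.04,0,0,0,8],[0,0.3,0.04,0,0,0,8],[0,0.3,0.04,0,0,0,8]],
  ],
)

```text
t: 31.3
tcp_pos: [0.5208, 0.2751, 0.1597]
tool_rot: [0.398, 0.584, -0.384, 0.594]
force: [-0.1, 0.3, -1.3]
finger_gap: 0.212
```

Run:
```python
from h import *
w=snap("wrist","w26.png",(220,80,460,300),3.2)
sc=snap("scene","s26.png",(360,130,480,290),4)
s=manip.sense();print(s["t"],s["tcp_pos"],yaw(),foot(),s["force"],s["ft_torque"])
goal([.522,.277,.0195],23)
```

```text
31.4 [0.5209709  0.27515711 0.15975585] 22.894356260768806 [0.52029117 0.27644058 0.03271243] [-0.47948054 -0.36237917 -1.27692568] [-0.00971447  0.05785101  0.04446694]
TCP [0.5226 0.2756 0.1465] shift [0.53 0.05 0.01] turn [-0.02  0.01  0.01]
```

View pics/w26.png

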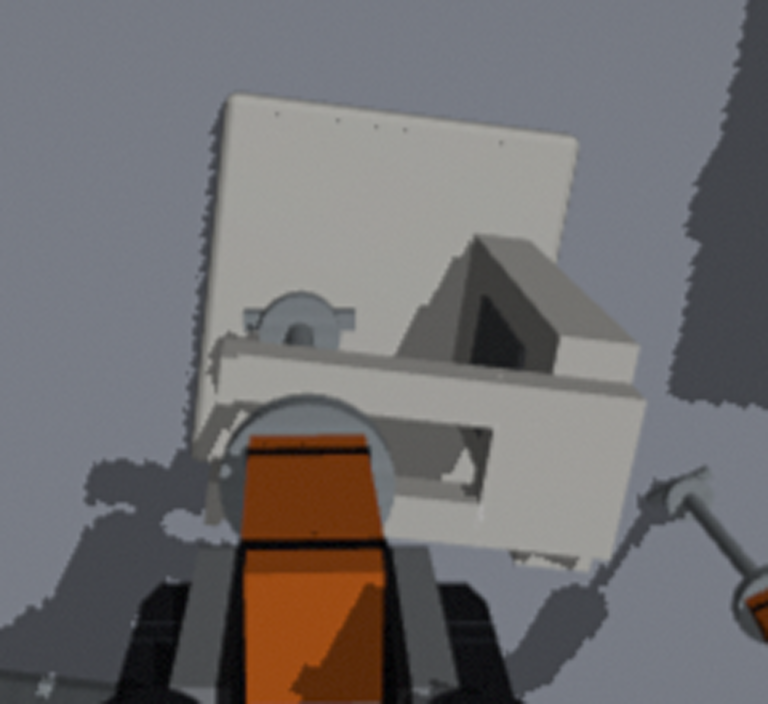

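View pics/s26.png

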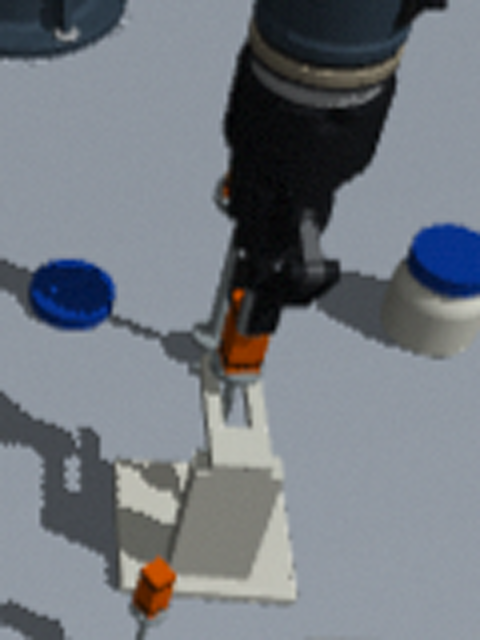

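carry_out(
  commands=[
    [[0,0.1,0.01,0,0,0,8],[0,0.2,0.01,0,0,0,8],[0.15,0.2,0.01,0,0,0,8],[0.28,0.2,0.01,0,0,0,8],[0.4,0.2,0.01,0,0,0,8]],
  ],
)

```text
t: 31.9
tcp_pos: [0.526, 0.2769, 0.1493]
tool_rot: [0.398, 0.584, -0.384, 0.594]
force: [-0.6, -0.3, -1.2]
finger_gap: 0.215
```

carry_out(
  commands=[
    [[0.03,0,0,0,0,0,8],[0.06,0,0,0,0,0,8],[0.09,0,0,0,0,0,8],[0.12,0,0,0,0,0,8],[0.12,0,0,0,0,0,8]],
  ],
)

```text
t: 32.4
tcp_pos: [0.5264, 0.277, 0.1469]
tool_rot: [0.398, 0.584, -0.383, 0.594]
force: [-0.0, -0.2, -1.1]
finger_gap: 0.218
```

Run:
```python
from h import *
w=snap("wrist","w27.png",(220,80,460,300),3.2)
s=manip.sense();print(s["t"],s["tcp_pos"],yaw(),foot(),s["force"],s["ft_torque"])
```

```text
32.45 [0.5263823  0.27702135 0.14691911] 22.887865974850175 [0.52575933 0.27831724 0.01987553] [ 0.418771    0.36131405 -0.76062493] [0.01709726 0.04718549 0.00725193]
```

View pics/w27.png

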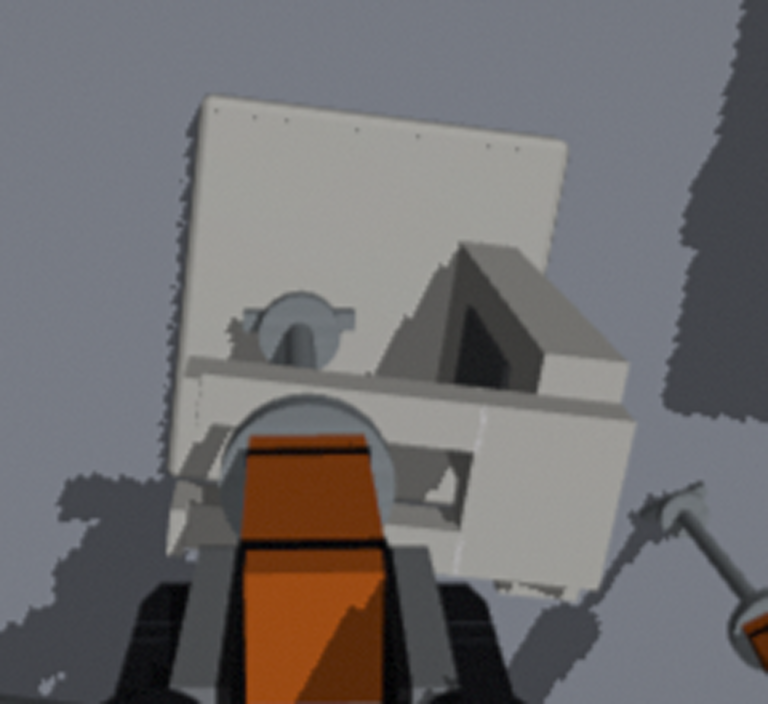

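carry_out(
  commands=[
    [[0.02,0,0,0,0,0,8],[0.04,0,0,0,0,0,8],[0.06,0,0,0,0,0,8],[0.08,0,0,0,0,0,8],[0.08,0,0,0,0,0,8]],
  ],
)

```text
t: 32.95
tcp_pos: [0.5265, 0.2771, 0.1468]
tool_rot: [0.398, 0.584, -0.383, 0.595]
force: [-2.3, -0.1, 8.5]
finger_gap: 0.21
```

carry_out(
  commands=[
    [[-0.03,0,0,0,0,0,8],[-0.06,0,0,0,0,0,8],[-0.06,0,0,0,0,0,8],[-0.06,0,0,0,0,0,8],[-0.06,0,0,0,0,0,22]],
  ],
)

```text
t: 33.45
tcp_pos: [0.5266, 0.2771, 0.1462]
tool_rot: [0.398, 0.584, -0.383, 0.594]
force: [-0.6, 0.4, -0.9]
finger_gap: 0.26
```

carry_out(
  commands=[
    [[0,0,0,0,0,0,30],[0,0,0,0,0,0,40],[0,0,0,0,0,0,50],[0,0,0,0,0,0,60],[0,0,0,0,0,0,75]],
  ],
)

```text
t: 33.95
tcp_pos: [0.5263, 0.277, 0.1462]
tool_rot: [0.398, 0.584, -0.384, 0.594]
force: [0.3, 0.5, 0.2]
finger_gap: 0.853
```

carry_out(
  commands=[
    [[0,0,0,0,0,0,85],[0,0,0,0,0,0,85],[0,0,0,0,0,0,85],[0,0,0,0,0,0,85],[0,0,0,0,0,0,85]],
  ],
)

```text
t: 34.45
tcp_pos: [0.5263, 0.277, 0.1464]
tool_rot: [0.398, 0.584, -0.383, 0.594]
force: [0.2, -0.2, -0.2]
finger_gap: 0.997
```

Run:
```python
from h import *
w=snap("wrist","w28.png",(180,60,500,360),2.4)
s=manip.sense();print(s["t"],s["tcp_pos"],s["force"],s["finger_gap"])
```

```text
34.5 [0.52630891 0.27702808 0.14634979] [ 0.03373966 -0.54327426 -0.90567754] 0.9970448318094717
```

View pics/w28.png

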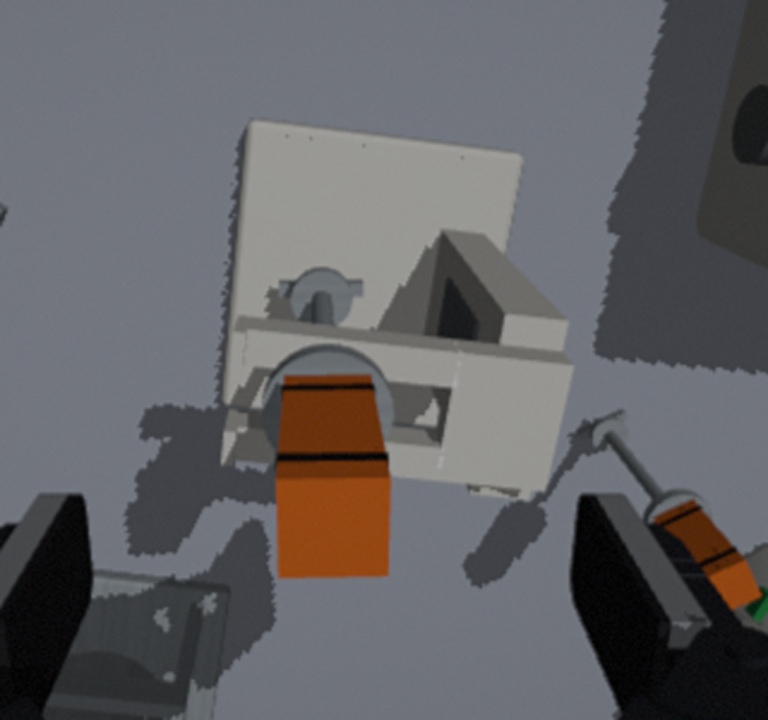

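The extractor is released and hanging upright with its collar on the tines. I'll retreat straight up.

carry_out(
  commands=[
    [[-0.5,0,0,0,0,0,85],[-1.5,0,0,0,0,0,85],[-2.8,0,0,0,0,0,85],[-4.2,0,0,0,0,0,85],[-5.4,0,0,0,0,0,85]],
  ],
)

```text
t: 35.0
tcp_pos: [0.5234, 0.2759, 0.2842]
tool_rot: [0.399, 0.584, -0.383, 0.595]
force: [1.2, -0.5, 0.6]
finger_gap: 0.996
```

carry_out(
  commands=[
    [[-0.3,0,0,0,0,0,85],[-0.5,0,0,0,0,0,85],[-0.5,0,0,0,0,0,85],[-0.5,0,0,0,0,0,85],[-0.5,0,0,0,0,0,85]],
  ],
)

```text
t: 35.5
tcp_pos: [0.5221, 0.2754, 0.2921]
tool_rot: [0.397, 0.585, -0.384, 0.594]
force: [-0.4, 0.2, -0.7]
finger_gap: 0.999
```

Run:
```python
from h import *
w=snap("wrist","w29.png",(180,60,500,360),2.4)
sc=snap("scene","s29.png");t=snap("top","t29.png",(180,120,480,280),2.6)
s=manip.sense();print(s["t"],s["tcp_pos"],s["force"],s["qd"].round(3))
```

```text
35.65 [0.52254492 0.27549434 0.29279912] [0.02762636 0.71661344 0.48062835] [ 0.001 -0.006 -0.006  0.     0.002  0.001]
```

View pics/w29.png

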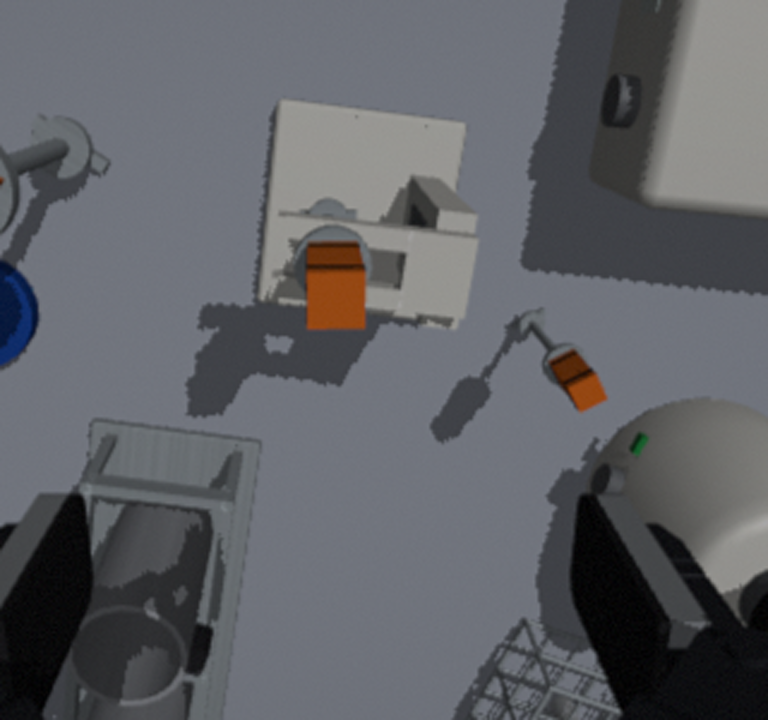

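View pics/s29.png

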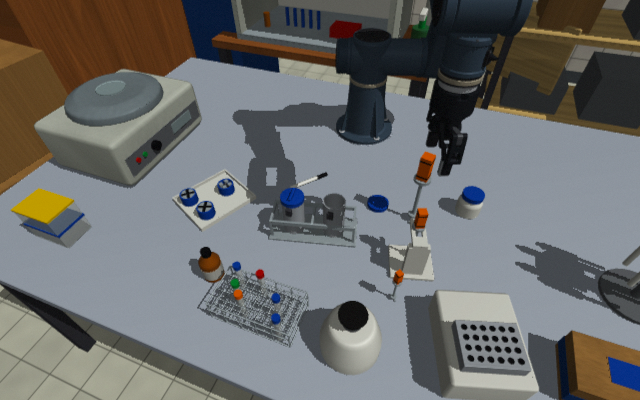

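The last views show the spacer upright in the tray at scene (226,187), the extractor hanging in the stand at (421,218), and nothing else moved. I'll make one last numeric check and then hand in.

Run:
```python
from h import *
w=manip.snapshot("wrist");s=manip.snapshot("scene")
print("grip top",plane(w,320,185.4,.184),tri([ray(w,320,185.4),ray(s,422,211)]))
m=manip.sense();print(m["t"],m["force"],m["qd"].round(3))
print(manip.sign_off())
```

```text
grip top [0.52646278 0.2783871  0.184     ] (array([0.5264449 , 0.27678788, 0.1823843 ]), [np.float64(0.0011845979366352176), np.float64(0.0011845979366352161)])
35.75 [-0.75497477  0.68754649 -0.11019398] [ 0.002 -0.004 -0.004 -0.001  0.001  0.001]
the job is handed in; nothing more can be done
None
```

The job is handed in: the spacer stands upright in the free half of the drying tray, and the extractor hangs in its stand again. It took about 36 s; no verdict was reported.

**What I did:**
- **Lock and lift:** I took the middle-sized extractor and lowered its bar into the cross slot until the shoulder met the plate, at about 16 N. I turned it about 53° counterclockwise to lock and lifted the spacer clear of the bucket.
- **Placing:** I lowered the spacer onto the tray floor, with the shoulder pressing the plate at about 7 N at most. I unlocked it clockwise, then turned back about 6.5° because the picture showed the bar slightly past the slot. It lifted out with no sign of catching.
- **Hanging up:** I set the extractor back on the fork and opened the gripper. The arm finished clear above it.

**Last checks:**
- **Spacer:** in the scene picture it stands upright, clear of the spares and the tray rim.
- **Extractor:** the grip's top measured about z 0.182 m against an expected 0.184 m, and about 4 mm from my estimate of the fork's centre.
- **Arm and surroundings:** the arm was still and touching nothing, and nothing else appears to have moved.

**Disagreements:**
- The cameras differed by 1–4 mm, so I allowed for that when aiming.
- The extractor sat about 1.5° tilted in the jaws, which I corrected with the tool angle.

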